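# Load a rubber test bar and wind the gauge foot down on it

## Task

Lay the green test bar flat on the anvil of the handwheel test stand so that the gauge foot will land on the bar's centre line and well in from its ends. Then wind the handwheel, which has a red crank handle, clockwise as seen from the handle side (it takes more than a full turn), until the foot presses on the bar and the green ring shows above the gauge barrel but the red ring does not, and let go. Keep your hands off the gauge and its carriage, never drive the foot far past the green, and leave the other things on the bench where they are.

Things in the scene. Friction and masses are not known exactly. Their poses are not given: they have to be found in the camera images.
- stand: Fixed bench test stand facing the robot: grey base plate 275 x 150 x 24 mm (x -75 to +200 mm), white gear housing 90 x 90 mm, 165 mm high, and a column to 346 mm, both centred at x = +145 mm behind the anvil. Origin on the table top on the vertical axis of the gauge foot; z up, x from the anvil to the column, handwheel on the -y side. The bar is loaded from the open -y side.
- anvil: Steel anvil plate that carries the part, 70 mm (x) by 110 mm (y) and 12 mm thick, axes as the stand's, set at a height of 50 to 60 mm over the table. Origin on its TOP surface on the gauge axis; the plate reaches from y = -77 to +33 mm.
- head: White carriage, arm, gauge barrel and dial, moving as one; axes as the stand's. Origin on the gauge axis at the underside of the free foot, 122 mm over the table at wheel angle 0. Foot stem 8 mm thick to 52 mm above it, barrel 36 mm thick to 150 mm; the dial juts to x = -47 mm from 78 to 130 mm up. To pass the barrel, a gripper loading the bar leans out to the stand's -y by about 35 degrees.
- foot (a joint): Gauge reading in m: how far the sprung foot is pushed up into the head, 0 free, 0.016 end of travel; spring 2.4 N at 0 plus 1.2 N per mm. The plunger's top end comes out of the barrel's top: a black cap, then a green ring that appears at 0.004, then a red ring that appears at 0.009. The dial needle follows, through a green sector.
- foot_tip (a point): Centre of the underside of the 16 mm gauge foot; moves with it.
- wheel (a joint): Handwheel angle in rad, 0 to 13.2. Grows as the wheel turns clockwise seen from its handle side (handle over the top from the stand's -x to +x, away from the robot); each full turn lowers the head 30 mm. Stiff (0.2 N m, about 4 N at the handle) and stays where left.
- wheel_centre (a point): Centre of the handwheel, 115 mm over the table, 29 mm out from the -y side of the gear housing; its axis lies along the stand's y. Black rim 128 mm over all, 16 mm thick, three spokes.
- handle (a point): Point on the axis of the red handle, 30 mm from its outer end and 37 mm out from the rim's face. The handle, 20 mm thick and 65 mm long, stands out along the stand's -y and spins freely on its pin; it circles the wheel axis at 56 mm radius. To go all round clear of the rim a gripper leans out towards the stand's -y by 35 to 40 degrees and closes across the handle.
- bar_green: Loose green rubber test bar, 30 mm (its x) by 100 mm (its y) by 20 mm thick (z), about 75 g, lying flat on the blue mat, its length roughly along world y. Origin at the centre of its underside.
- bar_grey: Loose grey test bar of the same size on the mat; not wanted.
- bar_orange: Loose orange test bar of the same size on the mat; not wanted.
- mat: Blue mat, 310 x 170 mm and 4 mm thick, fixed; three bars lie on it side by side, 90 mm apart. Origin at the centre of its underside.
- jar_a: White jar with blue cap, 54 mm diameter, 105 mm high; origin under its centre.
- jar_b: Second white jar with blue cap, same size; origin under its centre.
- amber: Amber bottle, 68 mm diameter, 150 mm high; origin under its centre.
- beaker: Glass beaker, 70 mm diameter, 90 mm high; origin under its centre.
There are look-alikes about, which are no part of the job. Several things have the shape of the bar_green; the one meant has the colours described above.

How it is judged:
By the outcome, as a careful person would: the job done as asked, in the order asked, and still so for the second after the job is handed in, with the robot touching nothing.
It also fails if it takes over 72 s, if anything falls off the work surface, if the arm or the gripper's body presses on something with over 40 N, if the wrist force passes 120 N, or if a joint passes its speed limit or range.

## Robot

A 6-joint arm with a two-finger parallel gripper is mounted at the origin on the work surface. World frame = base frame: x ahead of the robot, y to its left, z up, the work surface at z = 0. Lengths are in m, angles in rad, forces in N, time in s.
With the tool pointing down it reaches from about 0.35 to 0.8 m from the base axis. Payload 7.3 kg.
Tool frame: the origin (TCP) lies between the finger pads; the fingertips stand 22 mm ahead of it and the grasp point (between the pads) lies 3 mm ahead of it (bot.tip_reach is the z of the fingertips in the tool frame, in m); z points along the fingers, y is the direction in which the jaws open and shut (so a half turn about z gives the same grasp; the last joint's range is limited). The gripper opens to 85 mm and grips with 20 to 120 N. Pads are 22 mm wide; open, the fingers measure 114 mm over their backs; the gripper's body (76 mm by 85 mm) begins 54 mm behind the grasp point. The pads swing forward as they close: fully open they stand 13 mm farther back than shut.
Start: joints at [-1.461, 0.342, 1.524, -0, 1.275, -0.146], TCP at [0.133, -0.508, 0.227] pointing down, gripper open.
Joint ranges: [-2.53, 2.53], [-0.77, 2.02], [0.04, 2.7], [-1, 4.14], [0.28, 2.66], [-3.11, 3.11]. Speed limits (rad/s): [2.57, 2.57, 3.14, 3.14, 3.14, 3.14].

## Interface

Orientations are given as a unit quaternion [x, y, z, w].
In Python, from cell import bot, snapshot, camera_model gives the robot as it stands.
- The arm moves only by the tool servo_tool, never from a script. Its argument "targets" is a list of rows, each an object of numbers: "hand": the closure, from 0 (fully open) to 1 (shut); "x", "y", "z": the shift along the tool's x, y, z in m; "ax", "ay", "az": the turn, a rotation vector about the tool's x, y, z in degrees. A call has 1 to 8 rows; each row is the pose to reach, as a shift and turn from the pose commanded when the call began, along the tool's axes at that moment; what a row does not reach only later rows make up. A row lasts 1/8 s, in which the tool goes at most 62.5 mm and 10.7 degrees, less where a joint would pass 70% of its speed; a pose out of reach is approached as far as the arm can. A call with a gripper value outside its range is refused whole. The fingers move at their own pace and stop on an object; "squeeze" is the grip in N (left out, the last holds). Time passes only in rows, so rows that repeat a pose let the fingers close. It gives the time, the measured TCP pose, the force and the opening at its end, in the units of the state.
- bot.get_state(): the state, without advancing time (a new reading comes with each control period).
- snapshot(name): name is "scene" or "top"; returns the picture (400x640x3 uint8, red, green, blue); there is no depth.
- camera_model(name): a dict with "vfov" (degrees; the focal length in pixels is half the picture's height over the tangent of half this angle, whatever the lens; pixels are square), "cx", "cy" (the principal point, pixels), "R" (3x3) and "t" (3): a world point X has camera coordinates R X + t. Camera axes: x right, y down, z forward; pixel columns grow to the right and rows downward; lengths in m; the calibration is good to about 2 mm. A picture is of the moment at which its call begins. camera_model takes no time and is no camera call.
- bot.close_job(): hands the job in, once; it reports no verdict.
The state is a dict: "t": time; "joints": joint angles; "qd": joint speeds; "joint_torque": joint torques, N m; "ee_pos": TCP position; "tool_rot": TCP orientation; "force": force on the tool from outside, world axes, zero at the start; "ft_torque": the same for the moment, N m; "width": finger opening in m.
Only numpy, scipy, OpenCV 4.12 (cv2) and the standard library are available. Lean on these libraries where they do the work, as an engineer would, in place of code of your own. Each camera call takes 0.05 s, during which the arm holds its last target.

## Working session

There is one attempt and no reset: what is moved stays moved. The work goes in short steps, Python scripts to look and compute and a tool call to move; the robot and the scene stay as the last step left them, time stands still between calls to the robot, and variables do not carry over. Pictures are saved under pics/ and viewed, and the job is handed in when it is done.

Besides the shell and the picture viewer there is one more tool, called in YAML: its name, and indented under it one key for each argument. servo_tool: Moves the arm, as the interface text tells. Its arguments: {"type":"object","properties":{"targets":{"type":"array","items":{"type":"object","properties":{"hand":{"type":"number"},"x":{"type":"number"},"y":{"type":"number"},"z":{"type":"number"},"ax":{"type":"number"},"ay":{"type":"number"},"az":{"type":"number"}}}},"squeeze":{"type":"number"}},"required":["targets"]}

```bash
ls; mkdir -p pics
python3 - <<'E'
from cell import bot,snapshot,camera_model
import cv2
for n in("scene","top"):
    im=snapshot(n); cv2.imwrite(f"pics/{n}0.png",im[:,:,::-1]); m=camera_model(n); print(n,m)
print(bot.get_state())
E
```

```text
pics
scene {'vfov': 48.397345333637766, 'cx': 323.63938252397696, 'cy': 200.96353156714596, 'R': array([[-0.84936617,  0.52773814,  0.00834062],
       [ 0.32764769,  0.53958863, -0.77555858],
       [-0.41379234, -0.65600043, -0.63122051]]), 't': array([ 0.45097856, -0.07792937,  1.45701429])}
top {'vfov': 54.34084117120588, 'cx': 319.80202469869243, 'cy': 206.06671481063742, 'R': array([[-0.01209095, -0.99965855,  0.0231645 ],
       [-0.99856985,  0.01086477, -0.05234699],
       [ 0.05207744, -0.0237643 , -0.99836025]]), 't': array([-0.03694643,  0.48928703,  1.28003881])}
{'t': 0.1, 'joints': array([-1.46102205e+00,  3.42650482e-01,  1.52489340e+00, -3.44020001e-06,
        1.27539807e+00, -1.45976241e-01]), 'qd': array([-7.82464864e-05, -2.78163973e-03, -1.70118923e-03,  1.38383567e-04,
        5.52611716e-04,  8.65455624e-04]), 'joint_torque': array([ 1.14812909e-03, -4.34447050e+01, -2.46491843e+01, -1.63752511e-04,
        4.70540574e-03, -2.58876781e-06]), 'ee_pos': array([ 0.13280395, -0.50756394,  0.22630659]), 'tool_rot': array([ 9.91834804e-01,  1.27527509e-01,  1.05662109e-05, -6.74571431e-04]), 'force': array([ 0.21244444,  0.25098945, -0.37257913]), 'ft_torque': array([0.02306899, 0.00955639, 0.01840452]), 'width': 0.08538136821872681}
```

View pics/scene0.png

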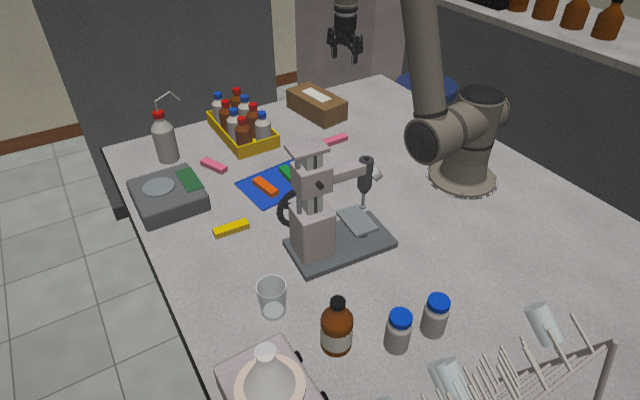

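View pics/top0.png

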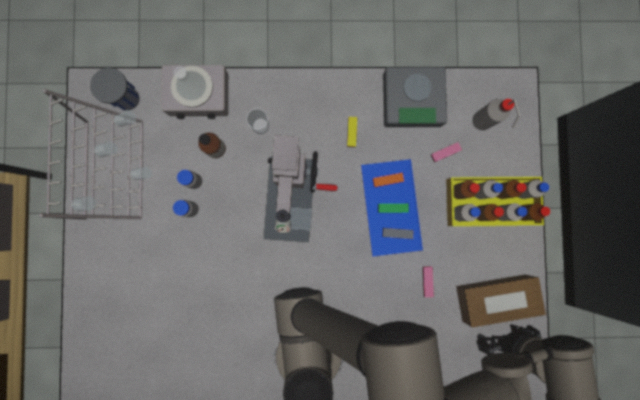

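```bash
cat > h.py <<'E'
import numpy as np,cv2
from cell import bot,snapshot,camera_model
C={n:camera_model(n) for n in("scene","top")}
def ray(n,u,v):
    m=C[n];f=200/np.tan(np.radians(m["vfov"]/2));R=np.array(m["R"]);t=np.array(m["t"])
    d=R.T@np.array([(u-m["cx"])/f,(v-m["cy"])/f,1]);return -R.T@t,d/np.linalg.norm(d)
def onz(n,u,v,z):
    o,d=ray(n,u,v);return o+d*(z-o[2])/d[2]
def tri(a,b):
    o1,d1=ray("top",*a);o2,d2=ray("scene",*b)
    s=np.linalg.lstsq(np.c_[d1,-d2],o2-o1,rcond=None)[0]
    p,q=o1+s[0]*d1,o2+s[1]*d2;return (p+q)/2,np.linalg.norm(p-q)
def px(n,X):
    m=C[n];f=200/np.tan(np.radians(m["vfov"]/2));c=np.array(m["R"])@np.array(X)+m["t"]
    return np.array([m["cx"]+f*c[0]/c[2],m["cy"]+f*c[1]/c[2]])
def crop(im,name,x0,y0,w,h,k):
    cv2.imwrite("pics/"+name,cv2.resize(im[y0:y0+h,x0:x0+w,::-1],None,fx=k,fy=k,interpolation=cv2.INTER_CUBIC))
E
python3 - <<'E'
from h import *
t=cv2.imread("pics/top0.png")[:,:,::-1];s=cv2.imread("pics/scene0.png")[:,:,::-1]
crop(t,"tcrop0.png",250,120,190,140,4);crop(s,"scrop0.png",220,125,190,150,4)
hsv=cv2.cvtColor(np.ascontiguousarray(t),cv2.COLOR_RGB2HSV)
for nm,lo,hi in(("green",(50,120,60),(80,255,255)),("red",(0,150,100),(4,255,255)),("red2",(174,150,100),(180,255,255)),("blue",(105,150,60),(125,255,255)),("orange",(5,150,100),(18,255,255))):
    m=cv2.inRange(hsv,lo,hi);n,l,st,c=cv2.connectedComponentsWithStats(m)
    for i in range(1,n):
        if st[i,4]>40:
            r=cv2.minAreaRect(np.argwhere(l==i)[:,::-1].astype(np.float32));print(nm,st[i],c[i],r)
E
```

```text
green [379 204  29   8 228] [392.99561404 207.53070175] ((393.0, 207.5), (7.0, 28.0), 90.0)
red [502  99  12  11  89] [507.11235955 104.28089888] ((507.00006103515625, 104.00003051757812), (9.899494171142578, 9.899494171142578), 45.0)
red [317 185  20   5  67] [326.05970149 186.67164179] ((326.5, 187.0), (19.0, 4.0), 0.0)
red [470 184  10   9  72] [474.22222222 187.79166667] ((474.5, 188.0), (8.0, 9.0), 90.0)
red [516 184  10   9  70] [520.77142857 187.48571429] ((520.5, 188.0), (8.0, 9.0), 90.0)
red [494 207  10  10  78] [498.47435897 211.51282051] ((498.5, 211.5), (9.0, 9.0), 90.0)
red [541 207   9   9  64] [544.703125 210.828125] ((545.0, 211.0), (8.0, 8.0), 90.0)
blue [ 362  160   60   95 3452] [391.0382387  208.07242178] ((391.47698974609375, 207.31536865234375), (90.79342651367188, 49.24178695678711), 82.87498474121094)
blue [178 171  15  14 160] [184.83125 177.1125 ] ((185.0, 177.5), (13.0, 14.0), 90.0)
blue [539 183  10   8  60] [543.45       186.78333333] ((543.5000610351562, 187.00003051757812), (7.77817440032959, 7.77817440032959), 45.0)
blue [493 184  10   7  56] [497.33928571 187.21428571] ((497.5, 187.0), (9.0, 6.0), 0.0)
blue [174 201  15  14 165] [180.71515152 207.34545455] ((181.0, 207.5), (13.0, 14.0), 90.0)
blue [517 207  10   9  68] [521.79411765 210.97058824] ((522.0000610351562, 211.0), (8.485280990600586, 8.485280990600586), 45.0)
blue [471 208   9   8  61] [475.06557377 211.54098361] ((475.0, 211.5), (7.0, 8.0), 90.0)
orange [374 174  29  12 183] [388.01639344 179.40437158] ((387.9830322265625, 179.409423828125), (6.572957992553711, 27.704710006713867), 79.3803482055664)
```

View pics/tcrop0.png

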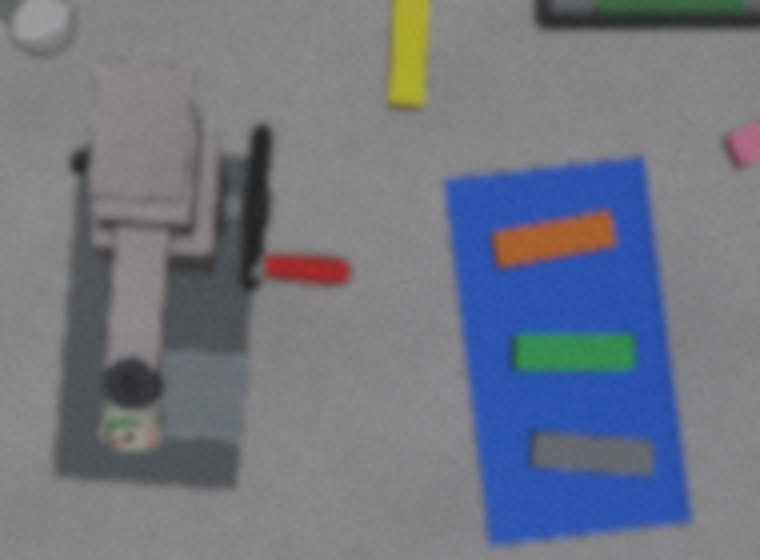

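View pics/scrop0.png

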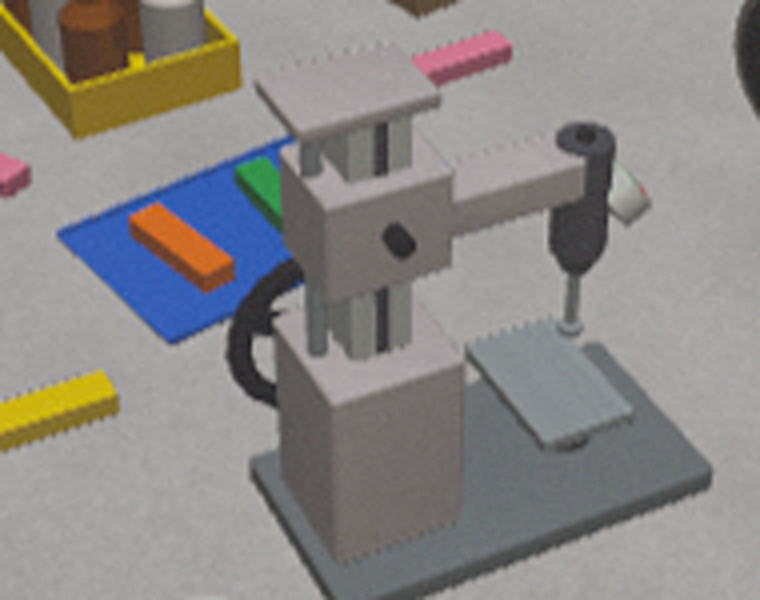

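Run:
```python
from h import *
T=lambda x,y:(250+x/4-.4,120+y/4-.4)
S=lambda x,y:(220+x/4-.4,125+y/4-.4)
for n,p in(("BL(-75,+75)",T(56,474)),("BR(-75,-75)",T(237,488)),("TR(200,-75)",T(247,155))): print(n,onz("top",*p,.024)[:2])
for n,p in(("(-75,75)",S(711,470)),("(200,-75)",S(252,467)),("(-75,-75)",S(597,345)),): print("scene",n,onz("scene",*p,.024)[:2])
for n,p in(("anv TL",T(163,350)),("TR -77,+35",T(246,352)),("BR -77,-35",T(241,439))): print(n,onz("top",*p,.055)[:2])
for n,p in(("anv scene a",S(632,410)),("b",S(547,446)),("c",S(466,345)),("d",S(553,320))): print(n,onz("scene",*p,.055)[:2])
print("column top", [onz("top",*T(*p),.346)[:2] for p in((95,58),(195,65),(190,225),(93,222))])
print("foot scene",tri(T(133,383),S(586,137)))
for n,p in(("bar",T(514,335)),("",T(634,333)),("",T(636,370)),("",T(515,371))): print(n,onz("top",*p,.024)[:2])
print("bar c",onz("top",393.5,208,.024))
for p in((262,125),(250,288)): print("rim",onz("top",*T(*p),.115))
```

```text
BL(-75,+75) [0.38549719 0.14257611]
BR(-75,-75) [ 0.37218522 -0.00503934]
TR(200,-75) [ 0.64677015 -0.0162313 ]
scene (-75,75) [0.39018227 0.14503062]
scene (200,-75) [ 0.64953542 -0.01639433]
scene (-75,-75) [0.37874658 0.00179731]
anv TL [0.48436306 0.05290264]
TR -77,+35 [ 0.48202887 -0.01357685]
BR -77,-35 [ 0.41239979 -0.00881709]
anv scene a [0.42210492 0.09609452]
b [0.49039653 0.09499361]
c [ 0.48009929 -0.01720799]
d [ 0.41271885 -0.00810202]
column top [array([0.65149784, 0.0784586 ]), array([0.64669687, 0.01654147]), array([0.54682743, 0.02054678]), array([0.54922986, 0.08028917])]
foot scene (array([0.45232317, 0.06204939, 0.26343987]), np.float64(0.0006583315077179396))
bar [ 0.49516106 -0.2350801 ]
 [ 0.49575046 -0.3347882 ]
 [ 0.46510103 -0.33571433]
 [ 0.46540395 -0.23531441]
bar c [ 0.47922063 -0.28585909  0.024     ]
rim [ 0.65394201 -0.02771879  0.115     ]
rim [ 0.52813463 -0.01708998  0.115     ]
```

Run:
```python
from h import *
from scipy.optimize import least_squares
T=lambda x,y:(250+x/4-.4,120+y/4-.4)
S=lambda x,y:(220+x/4-.4,125+y/4-.4)
P=[("top",T(56,474),(-.075,.075,.024)),("top",T(237,488),(-.075,-.075,.024)),("top",T(247,155),(.2,-.075,.024)),
("scene",S(711,470),(-.075,.075,.024)),("scene",S(252,467),(.2,-.075,.024)),
("top",T(246,352),(.035,-.077,None)),("top",T(241,439),(-.035,-.077,None)),
("scene",S(632,410),(-.035,.033,None)),("scene",S(547,446),(.035,.033,None)),("scene",S(466,345),(.035,-.077,None)),("scene",S(553,320),(-.035,-.077,None)),
("top",T(133,383),(0,0,"b")),("scene",S(586,137),(0,0,"b")),("scene",S(570,331),(0,0,"f")),
("top",T(262,125),(.145+.064,-.074,.115)),("top",T(250,288),(.145-.064,-.074,.115))]
def f(p):
    x,y,a,za,zf=p;r=[]
    for n,uv,q in P:
        z=q[2]
        z=za if z is None else zf+.15 if z=="b" else zf if z=="f" else z
        X=[x+np.cos(a)*q[0]-np.sin(a)*q[1],y+np.sin(a)*q[0]+np.cos(a)*q[1],z]
        r+=list(px(n,X)-uv)
    return np.array(r)
s=least_squares(f,[.45,.06,-.08,.055,.12],loss="soft_l1",x_scale=[.01,.01,.05,.01,.01]);print(s.x,np.degrees(s.x[2]));print(f(s.x).reshape(-1,2).round(1))
```

```text
[ 0.45331663  0.06401265 -0.07633732  0.05560925  0.11444003] -4.373806416547721
[[-0.6  0.4]
 [ 0.  -0.2]
 [ 3.  -0.1]
 [ 1.6 -0.9]
 [-0.8 -2.5]
 [ 0.6 -0.1]
 [ 0.4 -0. ]
 [ 1.2  0.4]
 [-0.3 -0.3]
 [-0.3  0.5]
 [-0.3 -0.6]
 [-0.7 -0.5]
 [ 0.3  0.2]
 [ 0.3 -0.1]
 [-0.7 -0.7]
 [-0.4 -0.1]]
```

Run:
```python
from h import *
print([a for a in dir(bot) if not a.startswith('_')], bot.tip_reach)
P0=np.array([.4533,.0640]);a=-.0763
def W(x,y,z): return np.array([P0[0]+np.cos(a)*x-np.sin(a)*y,P0[1]+np.sin(a)*x+np.cos(a)*y,z])
print("campos",[-np.array(C[n]["R"]).T@C[n]["t"] for n in C])
t=cv2.imread("pics/top0.png")[:,:,::-1]
hsv=cv2.cvtColor(np.ascontiguousarray(t),cv2.COLOR_RGB2HSV)[175:200,305:345]
m=((hsv[...,0]<8)|(hsv[...,0]>172))&(hsv[...,1]>110)
y,x=np.nonzero(m);print(x.min()+305,x.max()+305,x.mean()+305,y.min()+175,y.max()+175,y.mean()+175,len(x))
for ph in range(-60,61,10):
    p=np.radians(ph);X=.145-.056*np.cos(p);Z=.115+.056*np.sin(p)
    print(ph,[px("top",W(X,yy,Z)).round(1) for yy in(-.149,-.084)],[px("scene",W(X,yy,Z)).round(0) for yy in(-.149,-.084)])
print("wheelcentre top,scene",px("top",W(.145,-.119,.115)),px("scene",W(.145,-.119,.115)))
```

```text
['PlanningError', 'close_job', 'get_state', 'tip_reach'] 0.022
campos [array([1.01148066, 0.75985322, 0.85549707]), array([ 0.42147942, -0.01183059,  1.30440842])]
316 336 326.2881355932203 184 190 186.8135593220339 118
-60 [array([335.9, 183.2]), array([315.6, 181.9])] [array([298., 202.]), array([308., 216.])]
-50 [array([335.8, 185.5]), array([315.4, 184.2])] [array([300., 200.]), array([311., 213.])]
-40 [array([335.8, 187.5]), array([315.3, 186.1])] [array([303., 197.]), array([313., 211.])]
-30 [array([335.9, 189. ]), array([315.2, 187.6])] [array([304., 194.]), array([315., 208.])]
-20 [array([336., 190.]), array([315.2, 188.6])] [array([306., 191.]), array([316., 205.])]
-10 [array([336.1, 190.5]), array([315.1, 189.2])] [array([306., 188.]), array([317., 202.])]
0 [array([336.3, 190.5]), array([315.2, 189.1])] [array([307., 186.]), array([317., 199.])]
10 [array([336.5, 190. ]), array([315.2, 188.5])] [array([306., 183.]), array([317., 196.])]
20 [array([336.8, 188.8]), array([315.3, 187.4])] [array([305., 180.]), array([316., 193.])]
30 [array([337.1, 187.2]), array([315.4, 185.7])] [array([304., 178.]), array([315., 191.])]
40 [array([337.4, 185. ]), array([315.6, 183.6])] [array([302., 176.]), array([313., 189.])]
50 [array([337.7, 182.5]), array([315.8, 181. ])] [array([300., 175.]), array([310., 188.])]
60 [array([338. , 179.6]), array([316. , 178.1])] [array([297., 174.]), array([307., 187.])]
wheelcentre top,scene [327.70353568 171.76553866] [292.4938496  197.33521665]
```

Run:
```python
from h import *
s=cv2.imread("pics/scene0.png")[:,:,::-1];crop(s,"scrop1.png",275,155,65,75,10)
t=cv2.imread("pics/top0.png")[:,:,::-1];crop(t,"tcrop1.png",300,145,130,80,6)
```

```text
(no output)
```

View pics/scrop1.png

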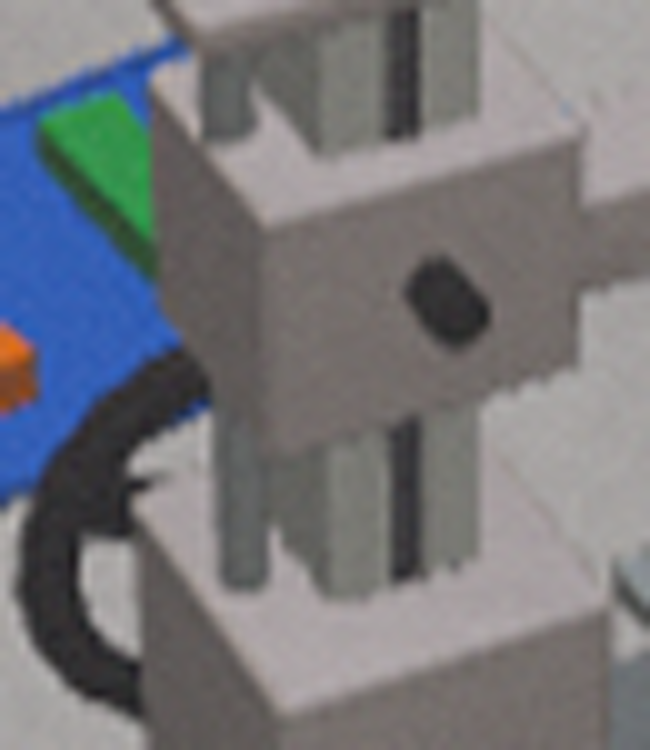

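View pics/tcrop1.png

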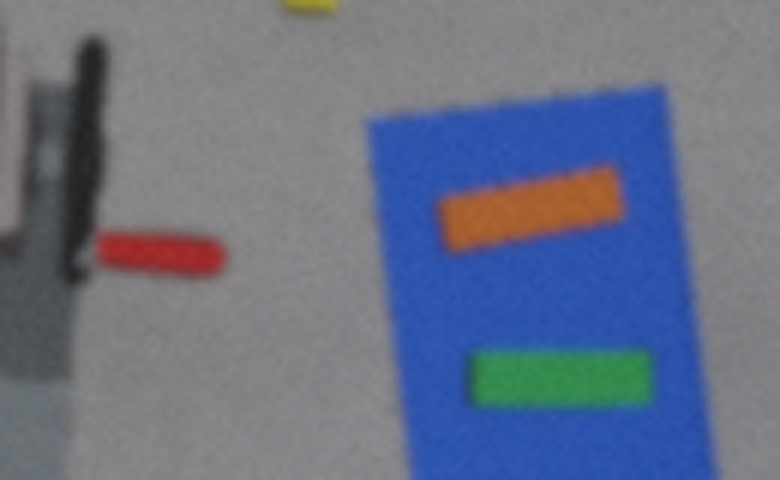

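Run:
```python
from h import *
P0=np.array([.4533,.0640,0]);a=-.0763
R=np.array([[np.cos(a),-np.sin(a),0],[np.sin(a),np.cos(a),0],[0,0,1]])
for u,v in((103,500),(130,480),(130,525),(115,505)):
    o,d=ray("scene",275+u/10-.45,155+v/10-.45);o=R.T@(o-P0);d=R.T@d
    q=o+d*(-.074-o[1])/d[1];print(q,np.degrees(np.arctan2(q[2]-.115,.145-q[0])),np.hypot(q[2]-.115,q[0]-.145))
```

```text
[ 0.18561411 -0.074       0.13850211] 149.9433781884414 0.046923930333761965
[ 0.17800427 -0.074       0.14220804] 140.49853070482172 0.04277335066876938
[ 0.17868491 -0.074       0.12764835] 159.41934238240785 0.0359812969213493
[ 0.18245187 -0.074       0.13567561] 151.0987512467126 0.042779938539763245
```

```bash
cat >> h.py <<'E'
from scipy.spatial.transform import Rotation as Ro
P0=np.array([.4533,.0640,0]);A=-.0763
def St(x,y,z): return P0+Ro.from_euler("z",A).apply([x,y,z])
def ori(tilt,yaw=0):
    s,c=np.sin(np.radians(tilt)),np.cos(np.radians(tilt))
    return Ro.from_euler("z",yaw)*Ro.from_matrix(np.array([[0,c,s],[1,0,0],[0,s,-c]]).T)
def delta(p,R,quiet=False):
    st=bot.get_state();r=Ro.from_quat(st["tool_rot"])
    d=r.inv().apply(np.array(p)-st["ee_pos"]);w=(r.inv()*R).as_rotvec(degrees=True)
    if not quiet: print("t",st["t"],"pos",st["ee_pos"].round(4),"F",st["force"].round(1),"w",round(st["width"],4),"q",st["joints"].round(2))
    print("shift",(d).round(4),"turn",w.round(1),"dist",np.linalg.norm(d).round(3),np.linalg.norm(w).round(1))
E
python3 - <<'E'
from h import *
print(onz("top",393.5,208,.024),onz("top",393,207.5,.024))
delta([.480,-.400,.20],ori(35))
E
```

```text
[ 0.47922063 -0.28585909  0.024     ] [ 0.48089301 -0.28423533  0.024     ]
t 0.1 pos [ 0.1328 -0.5076  0.2263] F [ 0.2  0.3 -0.4] w 0.0854 q [-1.46  0.34  1.52 -0.    1.28 -0.15]
shift [ 0.3631 -0.0162  0.0264] turn [ 22.9  29.7 -72.9] dist 0.364 81.9
```

servo_tool:
  targets:
    - {"hand": 0.3,"x": 0.045,"y": -0.002,"z": 0.003,"ax": 2.8,"ay": 3.7,"az": -9.1}
    - {"hand": 0.3,"x": 0.09,"y": -0.004,"z": 0.006,"ax": 5.7,"ay": 7.4,"az": -18.2}
    - {"hand": 0.3,"x": 0.136,"y": -0.006,"z": 0.01,"ax": 8.6,"ay": 11.1,"az": -27.3}
    - {"hand": 0.3,"x": 0.182,"y": -0.008,"z": 0.013,"ax": 11.4,"ay": 14.8,"az": -36.4}
    - {"hand": 0.3,"x": 0.227,"y": -0.01,"z": 0.016,"ax": 14.3,"ay": 18.6,"az": -45.5}
    - {"hand": 0.3,"x": 0.272,"y": -0.012,"z": 0.02,"ax": 17.2,"ay": 22.3,"az": -54.7}
    - {"hand": 0.3,"x": 0.318,"y": -0.014,"z": 0.023,"ax": 20,"ay": 26,"az": -63.8}
    - {"hand": 0.3,"x": 0.363,"y": -0.016,"z": 0.026,"ax": 22.9,"ay": 29.7,"az": -72.9}

```text
t: 1.1
ee_pos: [0.481, -0.4002, 0.2004]
tool_rot: [0.672, 0.676, 0.213, -0.213]
force: [-0.2, -1.3, 0.5]
width: 0.0598
```

Run:
```python
from h import *
delta([.480,-.377,.113],ori(35))
```

```text
t 1.1 pos [ 0.481  -0.4002  0.2004] F [-0.2 -1.3  0.5] w 0.0598 q [-0.98  0.85  0.85  0.35  1.95 -0.94]
shift [-0.0312 -0.001   0.0849] turn [-0.1 -0.1  0.3] dist 0.09 0.3
```

servo_tool:
  targets:
    - {"hand": 0.3,"x": -0.012,"z": 0.03}
    - {"hand": 0.3,"x": -0.025,"z": 0.06}
    - {"hand": 0.3,"x": -0.031,"y": -0.001,"z": 0.085}
    - {"hand": 0.3,"x": -0.031,"y": -0.001,"z": 0.085}

```text
invalid input at $.targets[0]: expected keys hand, x, y, z, ax, ay, az
```

Run:
```python
from h import *
s=snapshot("scene");t=snapshot("top")
crop(t,"t2.png",300,140,180,130,4);crop(s,"s2.png",220,60,160,160,4)
delta([.480,-.320,.031],ori(35))
```

```text
t 1.2 pos [ 0.4835 -0.3979  0.1966] F [-0.5 -0.3 -0.4] w 0.0599 q [-0.98  0.86  0.85  0.35  1.95 -0.94]
shift [-0.032  -0.0028  0.1802] turn [-0.3 -0.3  0.4] dist 0.183 0.6
```

View pics/t2.png

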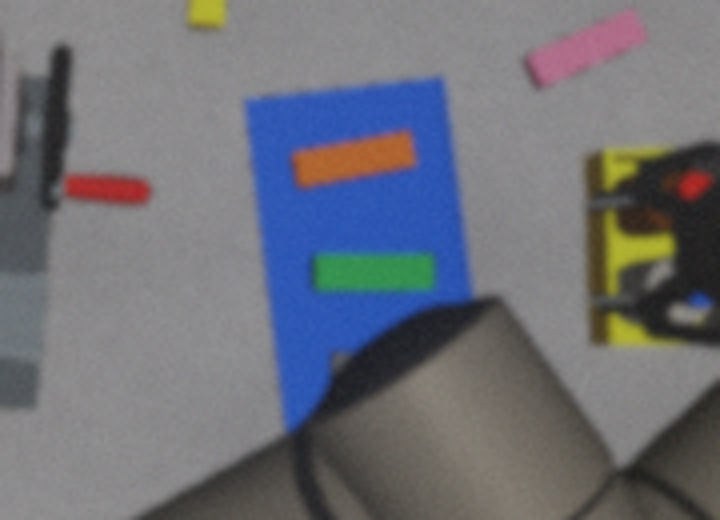

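View pics/s2.png

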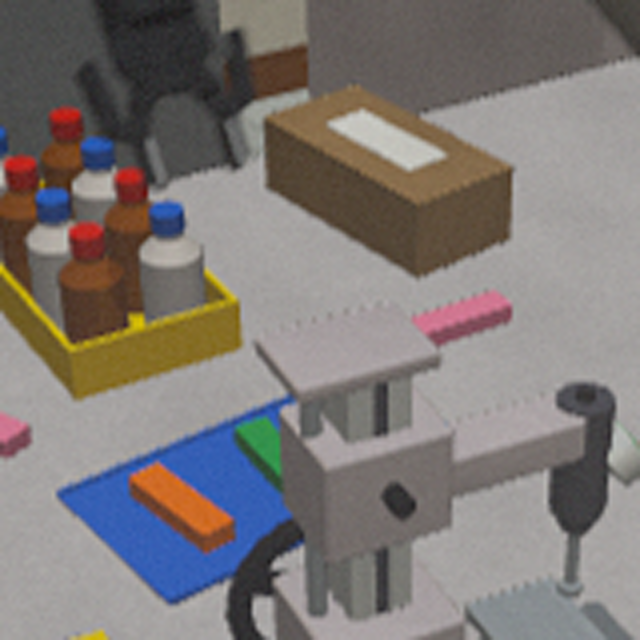

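servo_tool:
  targets:
    - {"hand": 0.3,"x": -0.012,"y": -0.001,"z": 0.03,"ax": 0,"ay": 0,"az": 0}
    - {"hand": 0.3,"x": -0.024,"y": -0.002,"z": 0.06,"ax": 0,"ay": 0,"az": 0}
    - {"hand": 0.3,"x": -0.032,"y": -0.003,"z": 0.09,"ax": 0,"ay": 0,"az": 0}
    - {"hand": 0.3,"x": -0.032,"y": -0.003,"z": 0.11,"ax": 0,"ay": 0,"az": 0}
    - {"hand": 0.3,"x": -0.032,"y": -0.003,"z": 0.11,"ax": 0,"ay": 0,"az": 0}

```text
t: 1.82
ee_pos: [0.4762, -0.3629, 0.0914]
tool_rot: [0.674, 0.674, 0.212, -0.214]
force: [-1.2, -0.2, -0.4]
width: 0.0598
```

Run:
```python
from h import *
t=snapshot("top");s=snapshot("scene")
crop(t,"t3.png",340,150,130,100,6);crop(s,"s3.png",220,60,160,160,4)
delta([.480,-.320,.031],ori(35))
```

```text
t 1.925 pos [ 0.477  -0.3645  0.0931] F [0.8 0.2 0.7] w 0.0599 q [-0.96  0.88  1.09  0.34  1.68 -1.01]
shift [0.0011 0.0029 0.0764] turn [0.  0.1 0. ] dist 0.076 0.1
```

View pics/t3.png

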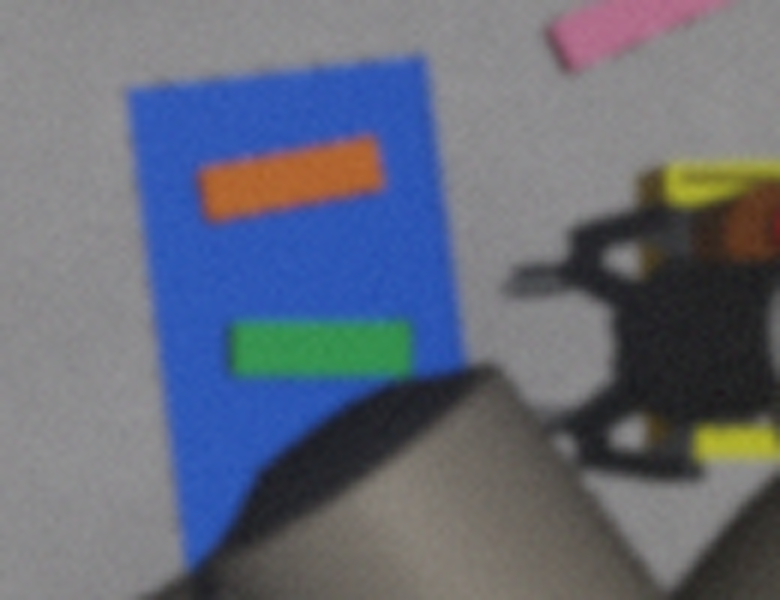

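View pics/s3.png

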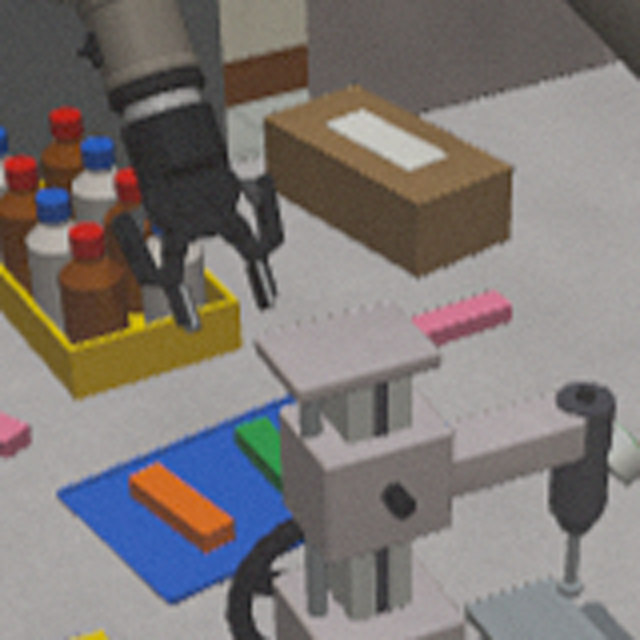

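Run:
```python
from h import *
print(tri((475.1,211.5),(261.5,113.5)),tri((474.2,187.8),(220+86/4,60+240/4)))
delta([.480,-.320,.031],ori(35))
```

```text
(array([ 0.46180015, -0.51617754,  0.1223396 ]), np.float64(0.0012188254862089316)) (array([ 0.53542904, -0.51814914,  0.11714658]), np.float64(0.0016864897380276648))
t 1.925 pos [ 0.477  -0.3645  0.0931] F [0.8 0.2 0.7] w 0.0599 q [-0.96  0.88  1.09  0.34  1.68 -1.01]
shift [0.0011 0.0029 0.0764] turn [0.  0.1 0. ] dist 0.076 0.1
```

servo_tool:
  targets:
    - {"hand": 0.3,"x": 0.001,"y": 0.003,"z": 0.025,"ax": 0,"ay": 0,"az": 0}
    - {"hand": 0.3,"x": 0.001,"y": 0.003,"z": 0.05,"ax": 0,"ay": 0,"az": 0}
    - {"hand": 0.3,"x": 0.001,"y": 0.003,"z": 0.068,"ax": 0,"ay": 0,"az": 0}
    - {"hand": 0.3,"x": 0.001,"y": 0.003,"z": 0.076,"ax": 0,"ay": 0,"az": 0}
    - {"hand": 0.3,"x": 0.001,"y": 0.003,"z": 0.076,"ax": 0,"ay": 0,"az": 0}

```text
t: 2.55
ee_pos: [0.4802, -0.3201, 0.0311]
tool_rot: [0.674, 0.675, 0.212, -0.212]
force: [0.7, 0.2, -1.2]
width: 0.0601
```

Run:
```python
from h import *
t=snapshot("top");s=snapshot("scene")
crop(t,"t4.png",340,150,130,100,6);crop(s,"s4.png",220,60,160,160,4)
delta([.480,-.320,.031],ori(35))
```

```text
t 2.65 pos [ 0.4804 -0.3206  0.0315] F [-0.2  0.1  0.1] w 0.0597 q [-0.92  0.9   1.24  0.36  1.51 -1.04]
shift [ 0.0002 -0.0004  0.0007] turn [0.1 0.2 0.1] dist 0.001 0.2
```

View pics/t4.png

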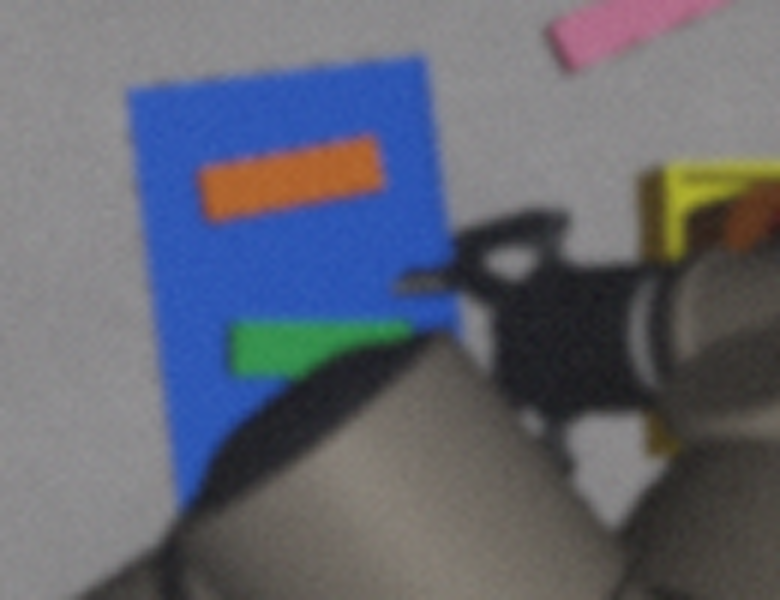

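View pics/s4.png

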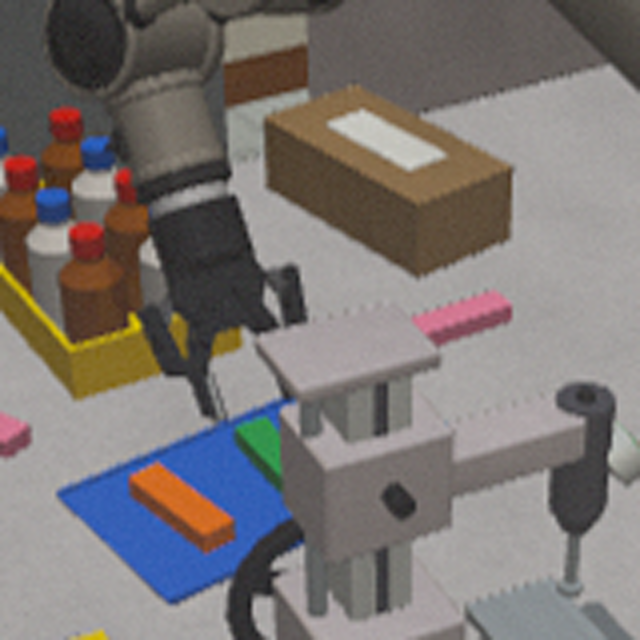

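servo_tool:
  squeeze: 35
  targets:
    - {"hand": 0.3,"x": 0.01,"y": 0,"z": 0.007,"ax": 0,"ay": 0,"az": 0}
    - {"hand": 0.45,"x": 0.01,"y": 0,"z": 0.007,"ax": 0,"ay": 0,"az": 0}
    - {"hand": 0.8,"x": 0.01,"y": 0,"z": 0.007,"ax": 0,"ay": 0,"az": 0}
    - {"hand": 0.8,"x": 0.01,"y": 0,"z": 0.007,"ax": 0,"ay": 0,"az": 0}
    - {"hand": 0.8,"x": 0.01,"y": 0,"z": 0.007,"ax": 0,"ay": 0,"az": 0}
    - {"hand": 0.8,"x": 0.01,"y": 0,"z": 0.007,"ax": 0,"ay": 0,"az": 0}

```text
t: 3.4
ee_pos: [0.48, -0.3074, 0.0306]
tool_rot: [0.674, 0.675, 0.212, -0.212]
force: [-0.2, 1.2, 0.6]
width: 0.0171
```

Run:
```python
from h import *
t=snapshot("top")
crop(t,"t5.png",340,150,130,100,6)
delta([.480,-.320,.16],ori(35))
```

```text
t 3.45 pos [ 0.48   -0.3074  0.0306] F [-0.5 -0.3 -0.3] w 0.017 q [-0.91  0.89  1.28  0.36  1.49 -1.03]
shift [ 6.380e-02  1.000e-04 -1.133e-01] turn [0.  0.1 0. ] dist 0.13 0.1
```

View pics/t5.png

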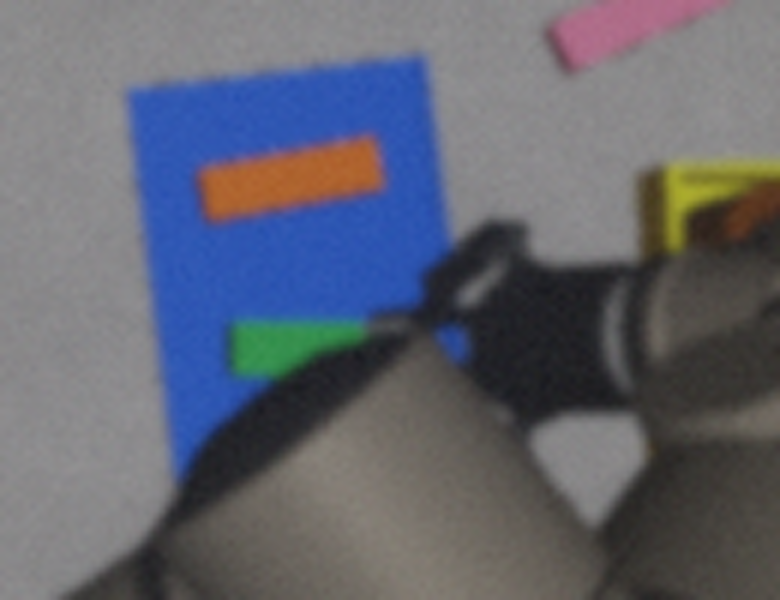

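Run:
```python
from h import *
s=snapshot("scene")
crop(s,"s5.png",245,100,80,80,9)
t=snapshot("top")
crop(t,"t5b.png",370,185,70,50,11)
```

View pics/s5.png

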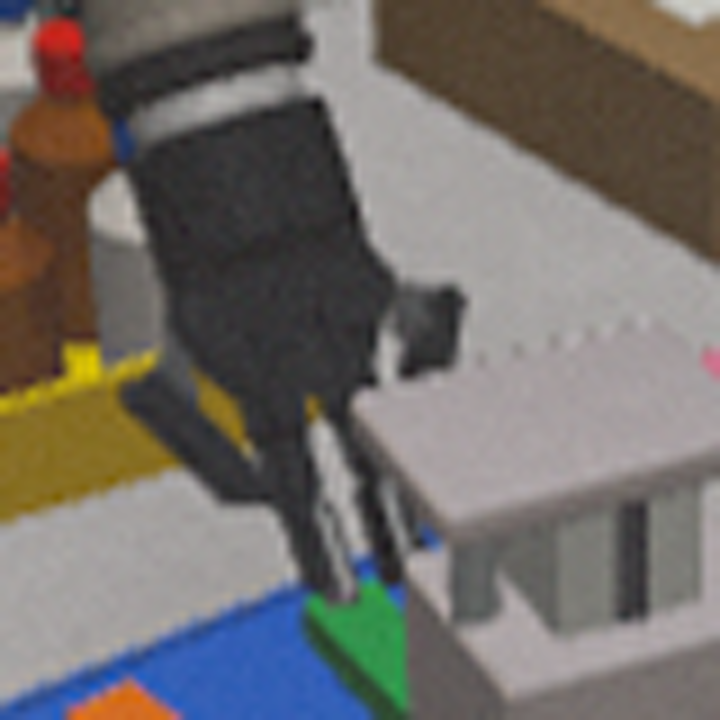

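View pics/t5b.png

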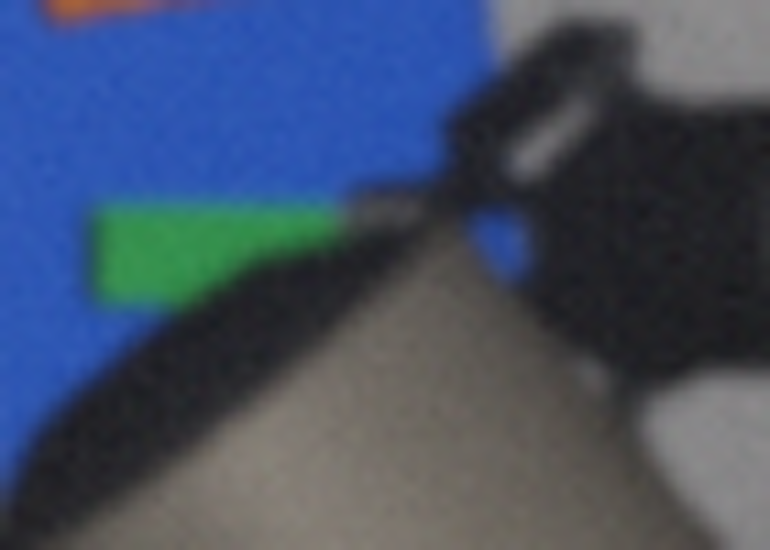

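Run:
```python
from h import *
for u,v in((345,600),(318,592)):
    o,d=ray("scene",245+u/9-.45,100+v/9-.45)
    for x in(.489,.495,.5): print(x,(o+d*(x-o[0])/d[0]).round(4))
for u,v in((343,212),(343,190)):print(onz("top",370+u/11-.45,185+v/11-.45,.03))
print(bot.get_state()["width"],bot.get_state()["ee_pos"])
```

```text
0.489 [ 0.489  -0.3187  0.0298]
0.495 [ 0.495  -0.3064  0.0393]
0.5 [ 0.5    -0.296   0.0472]
0.489 [ 0.489  -0.3409  0.0202]
0.495 [ 0.495  -0.3282  0.0298]
0.5 [ 0.5    -0.3177  0.0378]
[ 0.49245498 -0.30880184  0.03      ]
[ 0.49905227 -0.30895377  0.03      ]
0.017321499584214795 [ 0.48004934 -0.30739222  0.03063022]
```

Run:
```python
from h import *
for z in(.02,.04,.06): print(z,"t4",onz("top",340+395/6-.4,150+282/6-.4,z)-[.4804,-.3206,.0315],"t5",onz("top",340+366/6-.4,150+322/6-.4,z)-[.48,-.3074,.0306])
for z in(.07,.09,.11): print(z,"t3",onz("top",340+505/6-.4,150+280/6-.4,z)-[.477,-.3645,.0931])
```

```text
0.02 t4 [ 0.03647909 -0.0067872  -0.0115    ] t5 [ 0.0148649  -0.00333497 -0.0106    ]
0.04 t4 [ 0.03499359 -0.00187355  0.0085    ] t5 [0.01372219 0.00131938 0.0094    ]
0.06 t4 [0.03350808 0.00304009 0.0285    ] t5 [0.01257948 0.00597374 0.0294    ]
0.07 t3 [ 0.03662582 -0.00955698 -0.0231    ]
0.09 t3 [ 0.03513285 -0.00368816 -0.0031    ]
0.11 t3 [0.03363989 0.00218067 0.0169    ]
```

servo_tool:
  targets:
    - {"hand": 0.3,"x": 0,"y": 0,"z": 0,"ax": 0,"ay": 0,"az": 0}
    - {"hand": 0.3,"x": 0,"y": 0,"z": 0,"ax": 0,"ay": 0,"az": 0}
    - {"hand": 0.3,"x": 0,"y": 0,"z": 0,"ax": 0,"ay": 0,"az": 0}
    - {"hand": 0.3,"x": 0,"y": 0,"z": 0.006,"ax": 0,"ay": 0,"az": 0}
    - {"hand": 0.3,"x": 0,"y": 0,"z": 0.012,"ax": 0,"ay": 0,"az": 0}
    - {"hand": 0.3,"x": 0,"y": 0,"z": 0.012,"ax": 0,"ay": 0,"az": 0}

```text
t: 4.3
ee_pos: [0.4798, -0.2998, 0.0202]
tool_rot: [0.674, 0.675, 0.212, -0.213]
force: [0.4, -0.4, 0.1]
width: 0.0602
```

Run:
```python
from h import *
s=snapshot("scene")
crop(s,"s6.png",245,100,80,80,9)
t=snapshot("top")
crop(t,"t6.png",370,185,70,50,11)
delta([.480,-.320,.16],ori(35))
```

```text
t 4.4 pos [ 0.4801 -0.3004  0.0207] F [ 0.1  0.1 -0.4] w 0.0594 q [-0.9   0.89  1.3   0.37  1.46 -1.04]
shift [ 0.0637  0.     -0.1254] turn [0.  0.1 0. ] dist 0.141 0.1
```

View pics/s6.png

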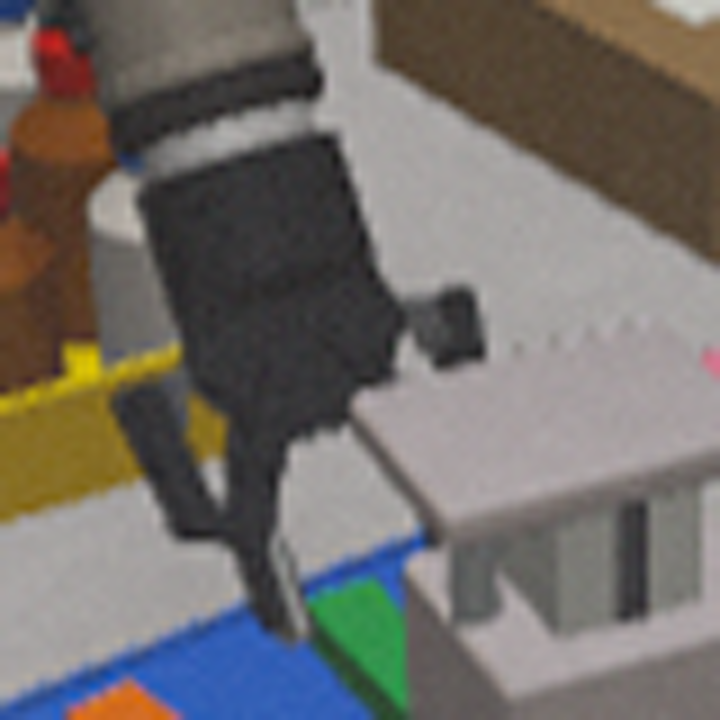

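View pics/t6.png

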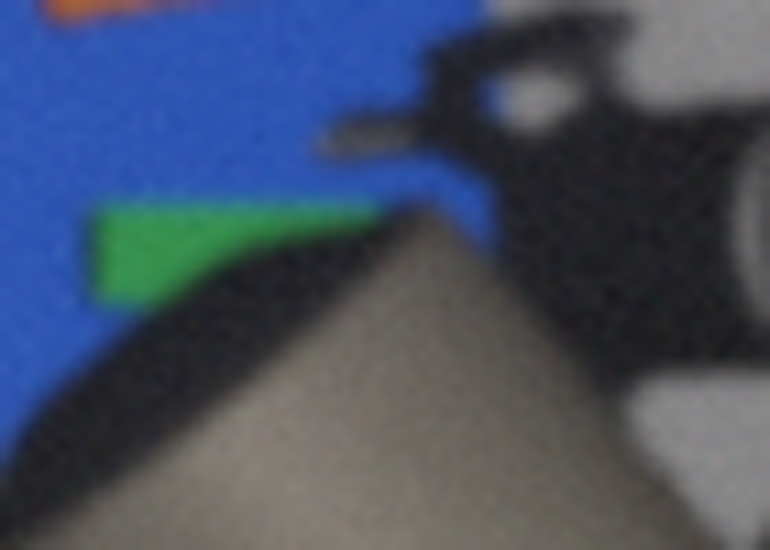

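servo_tool:
  targets:
    - {"hand": 0.3,"x": -0.003,"y": 0,"z": 0.004,"ax": 0,"ay": 0,"az": 0}
    - {"hand": 0.3,"x": -0.006,"y": 0,"z": 0.008,"ax": 0,"ay": 0,"az": 0}
    - {"hand": 0.3,"x": -0.006,"y": 0,"z": 0.008,"ax": 0,"ay": 0,"az": 0}

```text
t: 4.78
ee_pos: [0.4798, -0.3006, 0.0102]
tool_rot: [0.674, 0.675, 0.212, -0.212]
force: [-0.7, -0.4, 0.9]
width: 0.0596
```

servo_tool:
  targets:
    - {"hand": 0.3,"x": -0.002,"y": 0,"z": 0.003,"ax": 0,"ay": 0,"az": 0}
    - {"hand": 0.3,"x": -0.002,"y": 0,"z": 0.003,"ax": 0,"ay": 0,"az": 0}

```text
t: 5.03
ee_pos: [0.4799, -0.3006, 0.0069]
tool_rot: [0.674, 0.675, 0.212, -0.212]
force: [0.5, 0.1, -0.4]
width: 0.0598
```

Run:
```python
from h import *
s=snapshot("scene")
crop(s,"s7.png",245,100,80,80,9)
delta([.480,-.320,.16],ori(35))
```

```text
t 5.075 pos [ 0.48   -0.3007  0.0071] F [1.5 0.  0.4] w 0.0601 q [-0.9   0.91  1.3   0.37  1.44 -1.05]
shift [ 0.0717  0.     -0.1364] turn [0.  0.1 0. ] dist 0.154 0.1
```

View pics/s7.png

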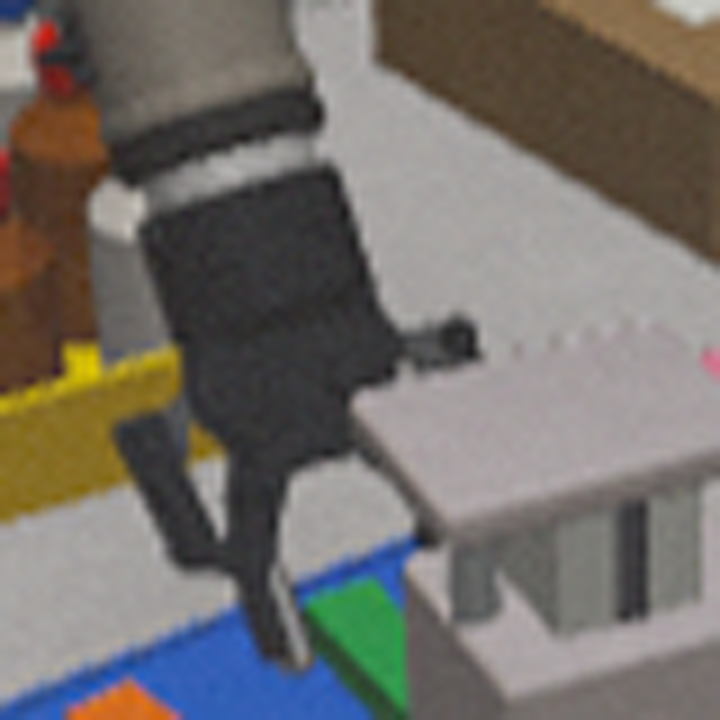

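servo_tool:
  squeeze: 35
  targets:
    - {"hand": 0.5,"x": 0,"y": 0,"z": 0,"ax": 0,"ay": 0,"az": 0}
    - {"hand": 0.8,"x": 0,"y": 0,"z": 0,"ax": 0,"ay": 0,"az": 0}
    - {"hand": 0.8,"x": 0,"y": 0,"z": 0,"ax": 0,"ay": 0,"az": 0}
    - {"hand": 0.8,"x": 0,"y": 0,"z": 0,"ax": 0,"ay": 0,"az": 0}

```text
t: 5.58
ee_pos: [0.4803, -0.301, 0.0075]
tool_rot: [0.674, 0.675, 0.212, -0.212]
force: [-0.9, -1.1, 2.9]
width: 0.029
```

Run:
```python
from h import *
s=snapshot("scene")
crop(s,"s8.png",245,100,80,80,9)
t=snapshot("top")
crop(t,"t8.png",340,150,130,100,6)
delta([.480,-.3007,.16],ori(35))
```

```text
t 5.675 pos [ 0.4802 -0.301   0.0075] F [-0.2 -1.2  3.6] w 0.0292 q [-0.9   0.91  1.3   0.37  1.44 -1.05]
shift [ 8.750e-02 -1.000e-04 -1.249e-01] turn [0.  0.1 0.1] dist 0.152 0.1
```

View pics/s8.png

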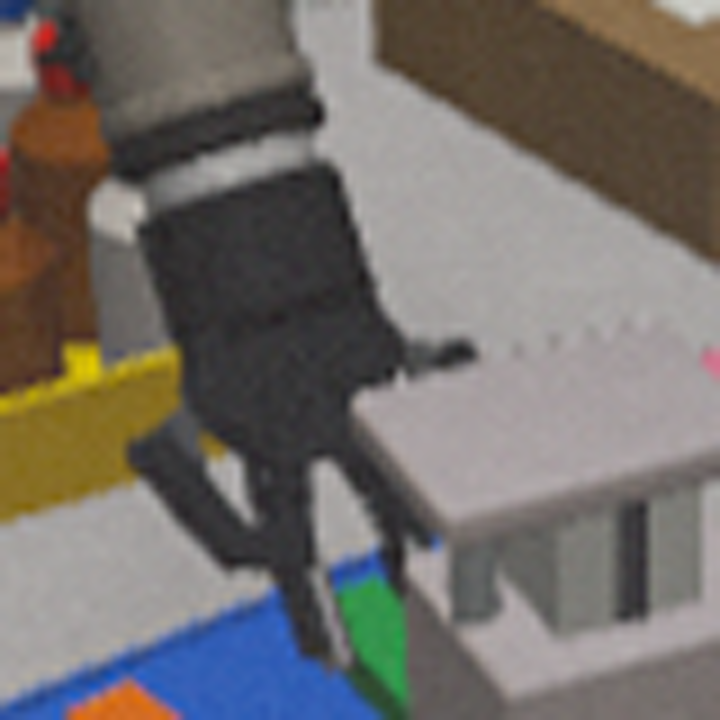

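View pics/t8.png

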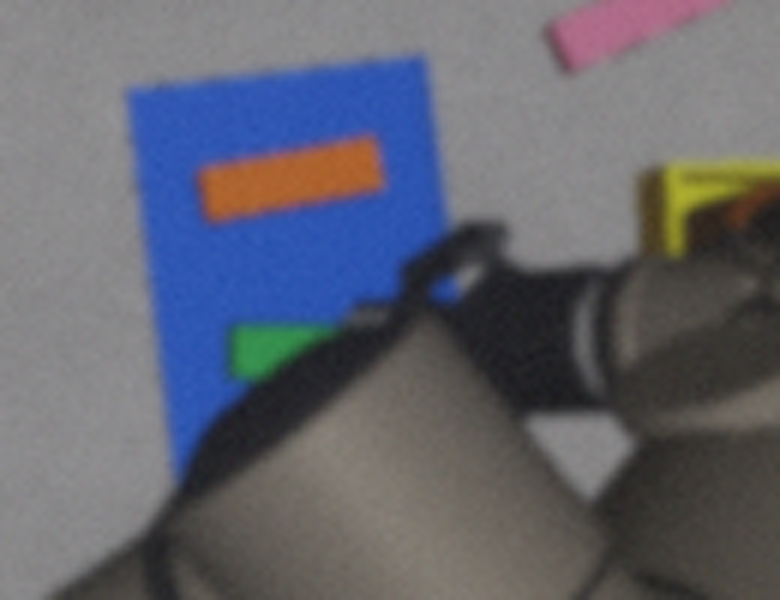

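servo_tool:
  targets:
    - {"hand": 0.8,"x": 0.004,"y": 0,"z": -0.006,"ax": 0,"ay": 0,"az": 0}
    - {"hand": 0.8,"x": 0.015,"y": 0,"z": -0.02,"ax": 0,"ay": 0,"az": 0}
    - {"hand": 0.8,"x": 0.035,"y": 0,"z": -0.05,"ax": 0,"ay": 0,"az": 0}
    - {"hand": 0.8,"x": 0.06,"y": 0,"z": -0.085,"ax": 0,"ay": 0,"az": 0}
    - {"hand": 0.8,"x": 0.06,"y": 0,"z": -0.085,"ax": 0,"ay": 0,"az": 0}

```text
t: 6.3
ee_pos: [0.4813, -0.3014, 0.1155]
tool_rot: [0.674, 0.676, 0.212, -0.208]
force: [0.8, -1.6, -1.0]
width: 0.0294
```

Run:
```python
from h import *
t=snapshot("top");s=snapshot("scene")
crop(t,"t9.png",340,150,130,100,6)
crop(s,"s9.png",230,80,110,110,6)
delta(St(0,-.22,.075),ori(35,A))
delta(St(0,-.0312,.0711),ori(35,A),1)
```

```text
t 6.4 pos [ 0.48   -0.3002  0.112 ] F [-0.3  0.5 -1.8] w 0.0293 q [-0.9   0.78  1.25  0.36  1.61 -0.98]
shift [ 0.0978 -0.0434  0.1131] turn [-2.5  0.1  3.7] dist 0.156 4.4
shift [ 0.25   -0.0288  0.2239] turn [-2.5  0.1  3.7] dist 0.337 4.4
```

View pics/t9.png

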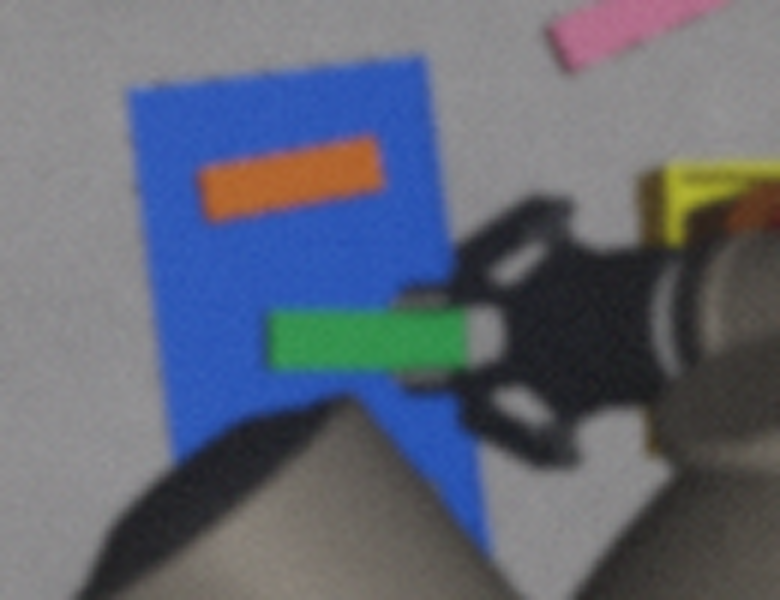

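View pics/s9.png

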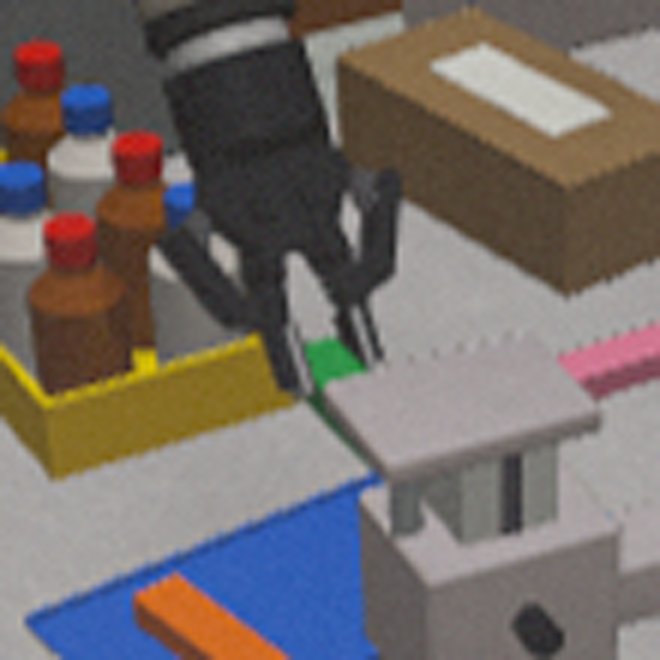

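Run:
```python
from h import *
print(onz("top",340+368/6-.4,150+339/6-.4,.1285)-[.48,-.3002,.112])
for u,v in((268,339),(468,339)):print(onz("top",340+u/6-.4,150+v/6-.4,.1285))
```

```text
[3.52280285e-05 1.38956337e-02 1.65000000e-02]
[ 0.48058838 -0.23547436  0.1285    ]
[ 0.47948098 -0.33723585  0.1285    ]
```

servo_tool:
  targets:
    - {"hand": 0.8,"x": 0.025,"y": -0.011,"z": 0.028,"ax": -0.6,"ay": 0,"az": 0.9}
    - {"hand": 0.8,"x": 0.049,"y": -0.022,"z": 0.056,"ax": -1.2,"ay": 0,"az": 1.8}
    - {"hand": 0.8,"x": 0.074,"y": -0.033,"z": 0.085,"ax": -1.9,"ay": 0.1,"az": 2.8}
    - {"hand": 0.8,"x": 0.098,"y": -0.043,"z": 0.113,"ax": -2.5,"ay": 0.1,"az": 3.7}
    - {"hand": 0.8,"x": 0.098,"y": -0.043,"z": 0.113,"ax": -2.5,"ay": 0.1,"az": 3.7}
    - {"hand": 0.8,"x": 0.098,"y": -0.043,"z": 0.113,"ax": -2.5,"ay": 0.1,"az": 3.7}

```text
t: 7.15
ee_pos: [0.4372, -0.1557, 0.0744]
tool_rot: [0.7, 0.648, 0.22, -0.205]
force: [0.2, 0.1, -0.9]
width: 0.0292
```

Run:
```python
from h import *
t=snapshot("top");s=snapshot("scene")
crop(t,"t10.png",250,140,130,100,6)
crop(s,"s10.png",260,80,130,130,6)
delta(St(0,-.12,.073),ori(35,A))
delta(St(0,-.030,.0711),ori(35,A),1)
```

```text
t 7.25 pos [ 0.4374 -0.1562  0.0745] F [ 0.4  0.1 -0.4] w 0.0291 q [-0.82  0.63  1.72  0.46  1.27 -0.98]
shift [ 0.0817 -0.0011  0.059 ] turn [ 0.   0.  -0.1] dist 0.101 0.1
shift [ 0.1544 -0.0012  0.1122] turn [ 0.   0.  -0.1] dist 0.191 0.1
```

View pics/t10.png

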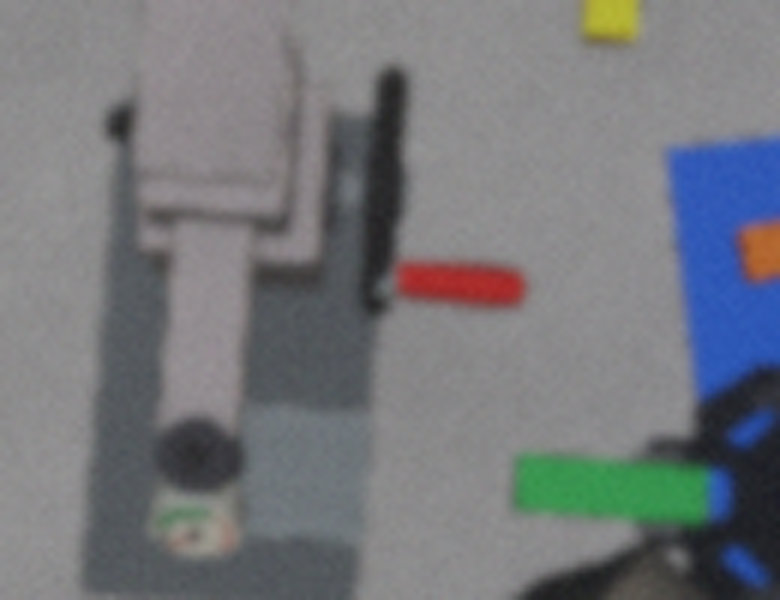

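View pics/s10.png

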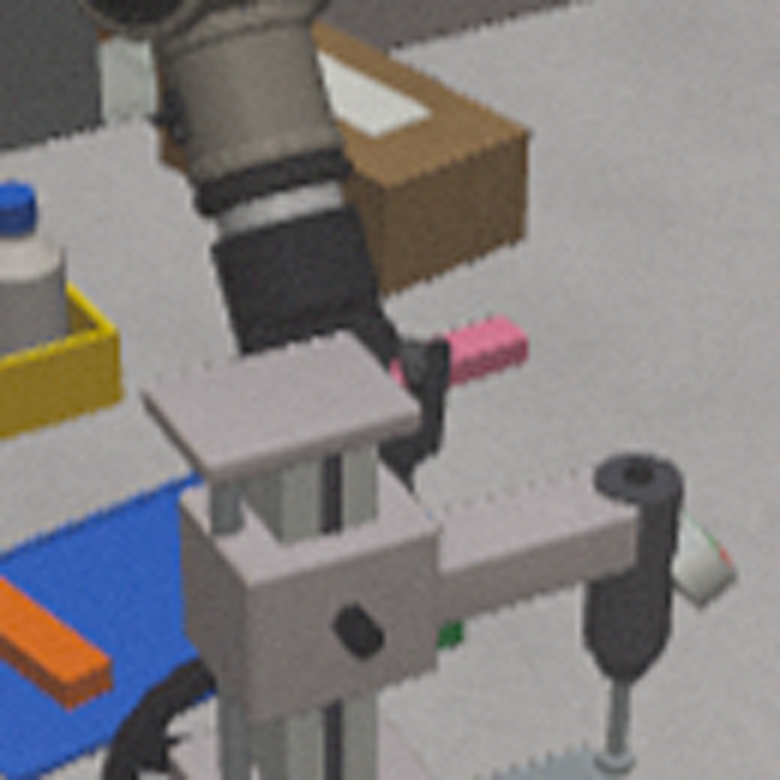

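servo_tool:
  targets:
    - {"hand": 0.8,"x": 0.03,"y": 0,"z": 0.022,"ax": 0,"ay": 0,"az": 0}
    - {"hand": 0.8,"x": 0.06,"y": 0,"z": 0.044,"ax": 0,"ay": 0,"az": 0}
    - {"hand": 0.8,"x": 0.09,"y": -0.001,"z": 0.066,"ax": 0,"ay": 0,"az": 0}
    - {"hand": 0.8,"x": 0.12,"y": -0.001,"z": 0.088,"ax": 0,"ay": 0,"az": 0}
    - {"hand": 0.8,"x": 0.14,"y": -0.001,"z": 0.102,"ax": 0,"ay": 0,"az": 0}
    - {"hand": 0.8,"x": 0.154,"y": -0.001,"z": 0.112,"ax": 0,"ay": 0,"az": 0}
    - {"hand": 0.8,"x": 0.154,"y": -0.001,"z": 0.112,"ax": 0,"ay": 0,"az": 0}

```text
t: 8.12
ee_pos: [0.4508, 0.035, 0.0713]
tool_rot: [0.7, 0.648, 0.22, -0.205]
force: [-0.3, -0.5, -0.7]
width: 0.0294
```

Run:
```python
from h import *
t=snapshot("top");s=snapshot("scene")
crop(t,"t11.png",250,160,110,90,7)
crop(s,"s11.png",290,120,110,90,7)
delta(St(0,-.030,.0615),ori(35,A))
```

```text
t 8.225 pos [0.4511 0.0339 0.0713] F [-0.8 -0.3 -0.4] w 0.0292 q [-0.49  0.53  1.94  0.65  1.05 -0.86]
shift [-0.0054 -0.0001  0.0081] turn [ 0.   0.  -0.1] dist 0.01 0.1
```

View pics/t11.png

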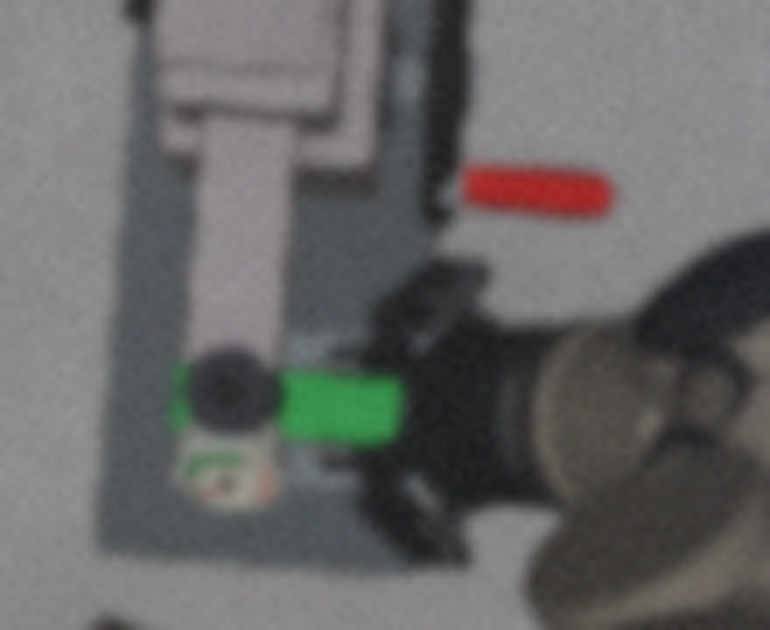

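View pics/s11.png

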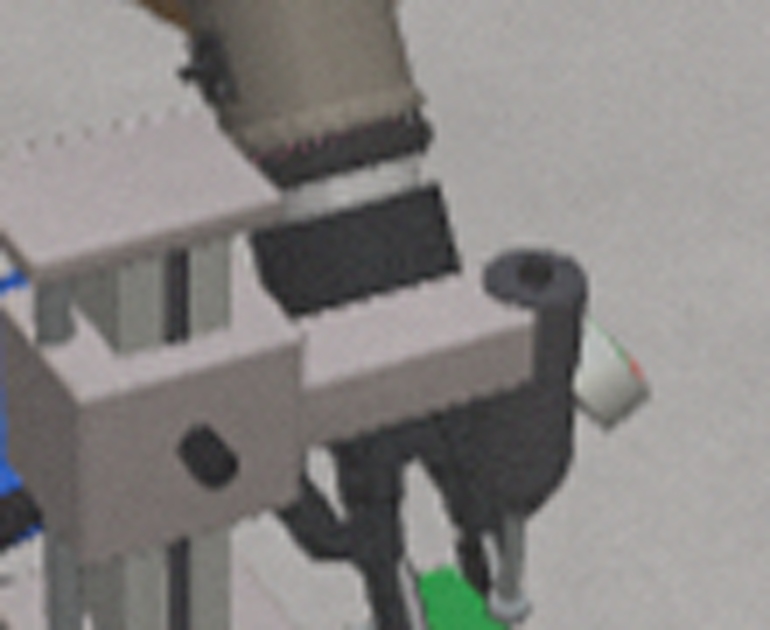

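Run:
```python
from h import *
for u,v in((172,400),(404,409),(288,404)):
    q=onz("top",250+u/7-.43,160+v/7-.43,.089);print(q,Ro.from_euler("z",-A).apply(q-P0))
```

```text
[0.45325716 0.10173877 0.089     ] [-0.00291939  0.03762571  0.089     ]
[ 0.44806332 -0.00128488  0.089     ] [-0.00024504 -0.06549411  0.089     ]
[0.45088498 0.05027135 0.089     ] [-0.00136152 -0.0138728   0.089     ]
```

servo_tool:
  targets:
    - {"hand": 0.8,"x": -0.0028,"y": 0.0015,"z": 0.004,"ax": 0,"ay": 0,"az": 0}
    - {"hand": 0.8,"x": -0.0055,"y": 0.0015,"z": 0.008,"ax": 0,"ay": 0,"az": 0}
    - {"hand": 0.8,"x": -0.0055,"y": 0.0015,"z": 0.008,"ax": 0,"ay": 0,"az": 0}

```text
t: 8.6
ee_pos: [0.4526, 0.034, 0.0614]
tool_rot: [0.7, 0.647, 0.221, -0.204]
force: [1.1, -1.3, 2.4]
width: 0.0294
```

servo_tool:
  targets:
    - {"hand": 0.8,"x": -0.0011,"y": 0,"z": 0.0016,"ax": 0,"ay": 0,"az": 0}
    - {"hand": 0.8,"x": -0.0011,"y": 0,"z": 0.0016,"ax": 0,"ay": 0,"az": 0}

```text
t: 8.85
ee_pos: [0.4526, 0.034, 0.0613]
tool_rot: [0.7, 0.648, 0.222, -0.204]
force: [-5.6, -7.6, 22.0]
width: 0.0293
```

servo_tool:
  targets:
    - {"hand": 0.8,"x": 0.0008,"y": 0,"z": -0.0012,"ax": 0,"ay": 0,"az": 0}
    - {"hand": 0.8,"x": 0.0008,"y": 0,"z": -0.0012,"ax": 0,"ay": 0,"az": 0}

```text
t: 9.1
ee_pos: [0.4524, 0.0342, 0.0614]
tool_rot: [0.7, 0.648, 0.221, -0.204]
force: [-1.8, -4.0, 7.1]
width: 0.0289
```

servo_tool:
  targets:
    - {"hand": 0.6,"x": 0,"y": 0,"z": 0,"ax": 0,"ay": 0,"az": 0}
    - {"hand": 0.5,"x": 0,"y": 0,"z": 0,"ax": 0,"ay": 0,"az": 0}
    - {"hand": 0.45,"x": 0,"y": 0,"z": 0,"ax": 0,"ay": 0,"az": 0}
    - {"hand": 0.45,"x": 0,"y": 0,"z": 0,"ax": 0,"ay": 0,"az": 0}

```text
t: 9.6
ee_pos: [0.452, 0.0348, 0.061]
tool_rot: [0.7, 0.648, 0.221, -0.205]
force: [0.1, -0.5, -0.4]
width: 0.047
```

Run:
```python
from h import *
t=snapshot("top");s=snapshot("scene")
crop(t,"t12.png",250,160,110,90,7)
crop(s,"s12.png",320,170,80,65,9)
delta(St(0,-.030,.0615),ori(35,A))
```

```text
t 9.7 pos [0.4521 0.0347 0.061 ] F [0.5 0.4 0.3] w 0.0471 q [-0.49  0.55  1.95  0.66  1.03 -0.87]
shift [-0.0003 -0.001  -0.0008] turn [-0.  -0.  -0.1] dist 0.001 0.1
```

View pics/t12.png

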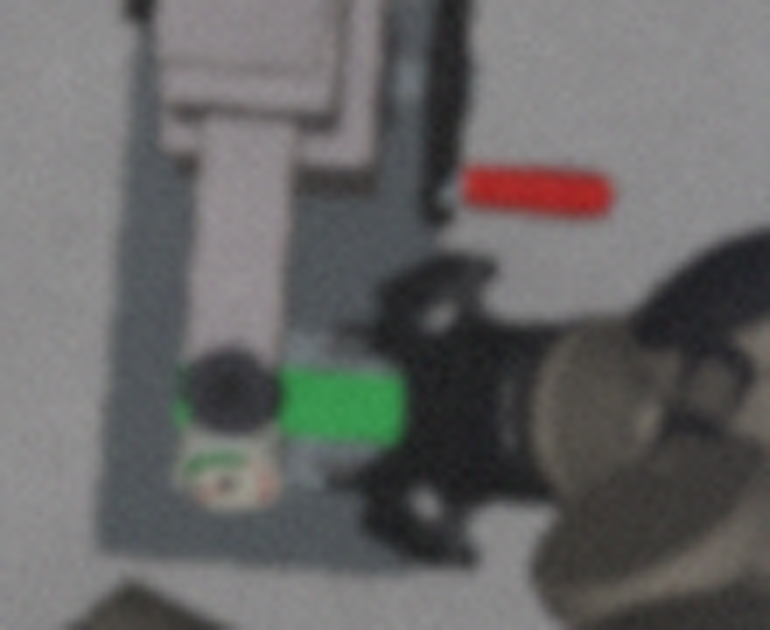

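View pics/s12.png

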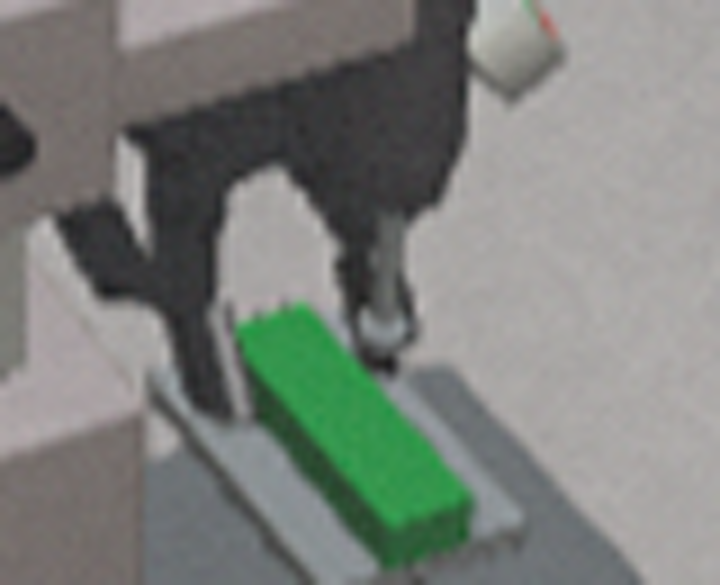

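servo_tool:
  targets:
    - {"hand": 0.45,"x": -0.003,"y": 0,"z": -0.015,"ax": 0,"ay": 0,"az": 0}
    - {"hand": 0.45,"x": -0.015,"y": 0,"z": -0.04,"ax": 0,"ay": 0,"az": 0}
    - {"hand": 0.45,"x": -0.035,"y": 0,"z": -0.08,"ax": 0,"ay": 0,"az": 0}
    - {"hand": 0.45,"x": -0.06,"y": 0,"z": -0.13,"ax": 0,"ay": 0,"az": 0}
    - {"hand": 0.45,"x": -0.07,"y": 0,"z": -0.15,"ax": 0,"ay": 0,"az": 0}

```text
t: 10.32
ee_pos: [0.4414, -0.112, 0.1456]
tool_rot: [0.701, 0.647, 0.221, -0.202]
force: [0.5, -0.7, -0.0]
width: 0.047
```

Run:
```python
from h import *
t=snapshot("top");s=snapshot("scene")
crop(t,"t13.png",250,160,110,90,7)
crop(s,"s13.png",320,170,80,65,9)
delta(St(.145-.056*np.cos(.5),-.119,.115+.056*np.sin(.5)),ori(37,A))
```

```text
t 10.425 pos [ 0.4417 -0.1114  0.1451] F [ 0.1 -0.4 -0.3] w 0.0472 q [-0.75  0.48  1.73  0.48  1.36 -0.88]
shift [0.0449 0.0938 0.0355] turn [ 0.3  2.2 -0.1] dist 0.11 2.2
```

View pics/t13.png

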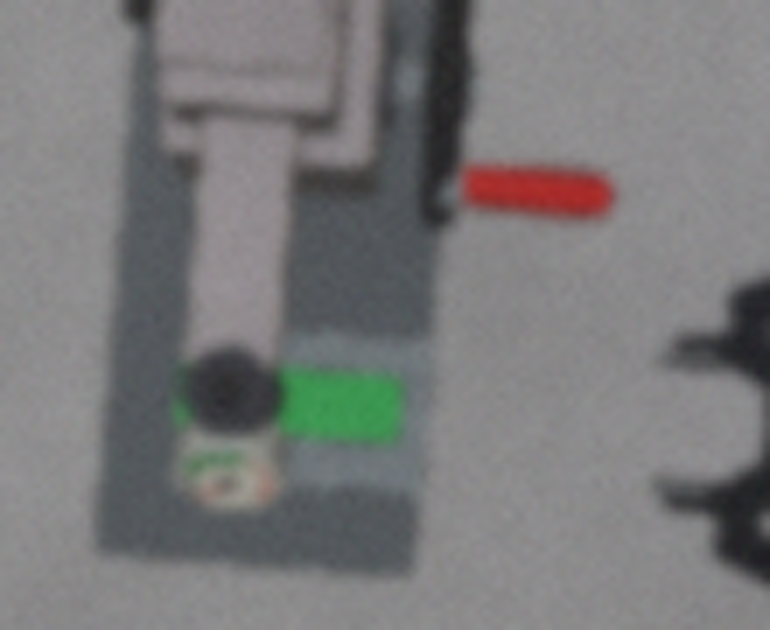

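View pics/s13.png

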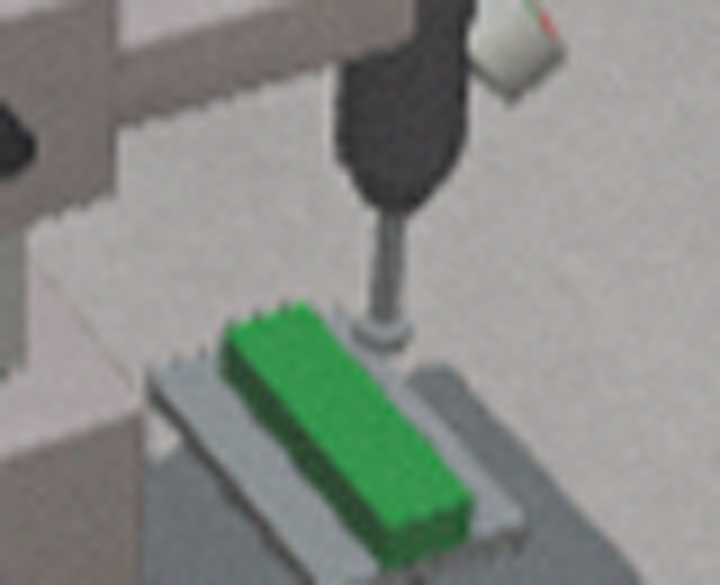

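Checking bar pose against the gauge axis in both views.

Run:
```python
from h import *
I=Ro.from_euler("z",-A)
S=lambda u,v:(320+u/9-.45,170+v/9-.45)
for nm,u,v in(("-y-x",310,308),("-y+x",222,330),("+y-x",472,497),("+y+x",392,527)):
    q=onz("scene",*S(u,v),.077);print(nm,I.apply(q-P0).round(4))
T=lambda u,v:(250+u/7-.43,160+v/7-.43)
for nm,u,v in(("-y+x",403,375),("-y-x",402,442),("",290,370),("",280,440)):
    q=onz("top",*T(u,v),.077);print(nm,I.apply(q-P0).round(4))
# foot disc centre
for z in(.112,.116,.12): print(z,I.apply(onz("scene",*S(382,333),z)-P0).round(4))
print("barrel top px", I.apply(onz("top",*T(235,390),.266)-P0), I.apply(onz("top",*T(235,390),.272)-P0))
```

```text
-y-x [-0.0125 -0.0606  0.077 ]
-y+x [ 0.0167 -0.0636  0.077 ]
+y-x [-0.0106  0.0349  0.077 ]
+y+x [0.0167 0.0353 0.077 ]
-y+x [ 0.0152 -0.0639  0.077 ]
-y-x [-0.0148 -0.0654  0.077 ]
 [ 0.0142 -0.0131  0.077 ]
 [-0.0175 -0.0108  0.077 ]
0.112 [-0.0022 -0.0054  0.112 ]
0.116 [ 0.0005 -0.0015  0.116 ]
0.12 [0.0033 0.0025 0.12  ]
barrel top px [-0.00093599 -0.00278456  0.266     ] [-0.00108051 -0.00321937  0.272     ]
```

```bash
cat >> h.py <<'E'
def HP(ph,back=0.,off=.016,y=-.122,r=.056,tilt=37):
    R=ori(tilt,A);p=np.radians(ph)
    return St(.145-r*np.cos(p),y,.115+r*np.sin(p))+R.apply([0,0,off-back]),R
E
python3 - <<'E'
from h import *
delta(*HP(28.5,.09));print(HP(28.5)[0])
E
```

```text
t 10.425 pos [ 0.4417 -0.1114  0.1451] F [ 0.1 -0.4 -0.3] w 0.0472 q [-0.75  0.48  1.73  0.48  1.36 -0.88]
shift [ 0.0396  0.0941 -0.0401] turn [ 0.3  2.2 -0.1] dist 0.11 2.2
[ 0.54024197 -0.05534542  0.12894272]
```

servo_tool:
  targets:
    - {"hand": 0.45,"x": 0.01,"y": 0.005,"z": -0.03,"ax": 0,"ay": 0.5,"az": 0}
    - {"hand": 0.45,"x": 0.025,"y": 0.03,"z": -0.04,"ax": 0,"ay": 1,"az": 0}
    - {"hand": 0.45,"x": 0.035,"y": 0.065,"z": -0.04,"ax": 0,"ay": 1.6,"az": 0}
    - {"hand": 0.45,"x": 0.04,"y": 0.094,"z": -0.04,"ax": 0.3,"ay": 2.2,"az": 0}
    - {"hand": 0.45,"x": 0.04,"y": 0.094,"z": -0.04,"ax": 0.3,"ay": 2.2,"az": 0}
    - {"hand": 0.45,"x": 0.04,"y": 0.094,"z": -0.04,"ax": 0.3,"ay": 2.2,"az": 0}

```text
t: 11.18
ee_pos: [0.5347, -0.105, 0.1989]
tool_rot: [0.695, 0.644, 0.232, -0.22]
force: [-0.3, 0.4, -0.4]
width: 0.0472
```

Run:
```python
from h import *
t=snapshot("top")
crop(t,"t14.png",290,140,110,90,7)
delta(*HP(28.5))
```

```text
t 11.225 pos [ 0.5346 -0.1053  0.1991] F [-0.1  0.5  0.9] w 0.0466 q [-0.65  0.56  1.44  0.53  1.54 -0.69]
shift [-0.0025  0.0023  0.0862] turn [-0.4 -0.3 -0.1] dist 0.086 0.5
```

View pics/t14.png

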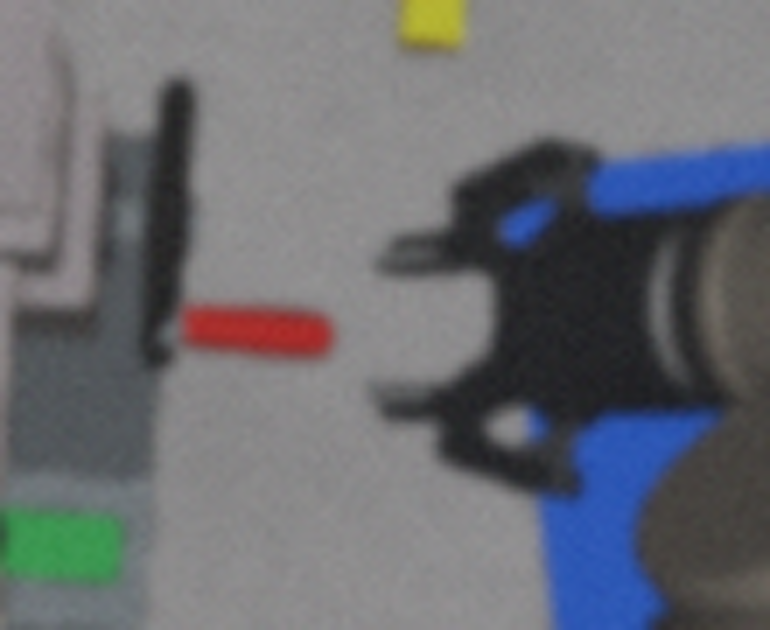

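servo_tool:
  targets:
    - {"hand": 0.45,"x": -0.0025,"y": 0,"z": 0.03,"ax": 0,"ay": 0,"az": 0}
    - {"hand": 0.45,"x": -0.0025,"y": 0,"z": 0.06,"ax": 0,"ay": 0,"az": 0}
    - {"hand": 0.45,"x": -0.0025,"y": 0,"z": 0.08,"ax": -0.4,"ay": -0.3,"az": 0}
    - {"hand": 0.45,"x": -0.0025,"y": 0,"z": 0.086,"ax": -0.4,"ay": -0.3,"az": 0}
    - {"hand": 0.45,"x": -0.0025,"y": 0,"z": 0.086,"ax": -0.4,"ay": -0.3,"az": 0}

```text
t: 11.85
ee_pos: [0.5388, -0.0561, 0.1297]
tool_rot: [0.696, 0.644, 0.233, -0.215]
force: [-0.2, 0.5, 0.4]
width: 0.0465
```

Run:
```python
from h import *
t=snapshot("top")
crop(t,"t15.png",290,140,110,90,7)
delta(*HP(28.5))
```

```text
t 11.9 pos [ 0.5391 -0.0564  0.13  ] F [ 0.8 -0.6  0.1] w 0.0471 q [-0.57  0.61  1.57  0.57  1.35 -0.74]
shift [0.0003 0.0011 0.0016] turn [ 0.2  0.1 -0.1] dist 0.002 0.2
```

View pics/t15.png

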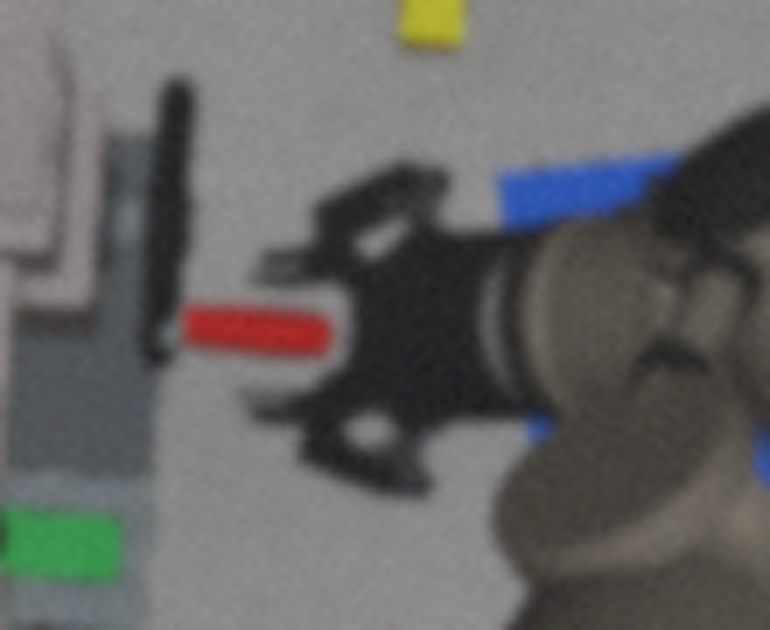

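servo_tool:
  squeeze: 30
  targets:
    - {"hand": 0.6,"x": 0,"y": 0,"z": 0,"ax": 0,"ay": 0,"az": 0}
    - {"hand": 0.7,"x": 0,"y": 0,"z": 0,"ax": 0,"ay": 0,"az": 0}
    - {"hand": 0.95,"x": 0,"y": 0,"z": 0,"ax": 0,"ay": 0,"az": 0}
    - {"hand": 0.95,"x": 0,"y": 0,"z": 0,"ax": 0,"ay": 0,"az": 0}

```text
t: 12.4
ee_pos: [0.54, -0.0566, 0.1297]
tool_rot: [0.697, 0.644, 0.233, -0.213]
force: [6.1, -2.5, 0.6]
width: 0.019
```

Run:
```python
from h import *
t=snapshot("top")
crop(t,"t16.png",290,140,110,90,7)
delta(*HP(28.5))
for ph in (38,48,58): delta(*HP(ph),True)
```

```text
t 12.45 pos [ 0.54   -0.0566  0.1297] F [ 4.8 -2.7 -0.5] w 0.019 q [-0.57  0.61  1.57  0.57  1.34 -0.74]
shift [0.0006 0.0001 0.0014] turn [ 0.3  0.1 -0.1] dist 0.002 0.3
shift [ 0.0052  0.0052 -0.0048] turn [ 0.3  0.1 -0.1] dist 0.009 0.3
shift [ 0.0095  0.0119 -0.0105] turn [ 0.3  0.1 -0.1] dist 0.018 0.3
shift [ 0.0131  0.0197 -0.0151] turn [ 0.3  0.1 -0.1] dist 0.028 0.3
```

View pics/t16.png

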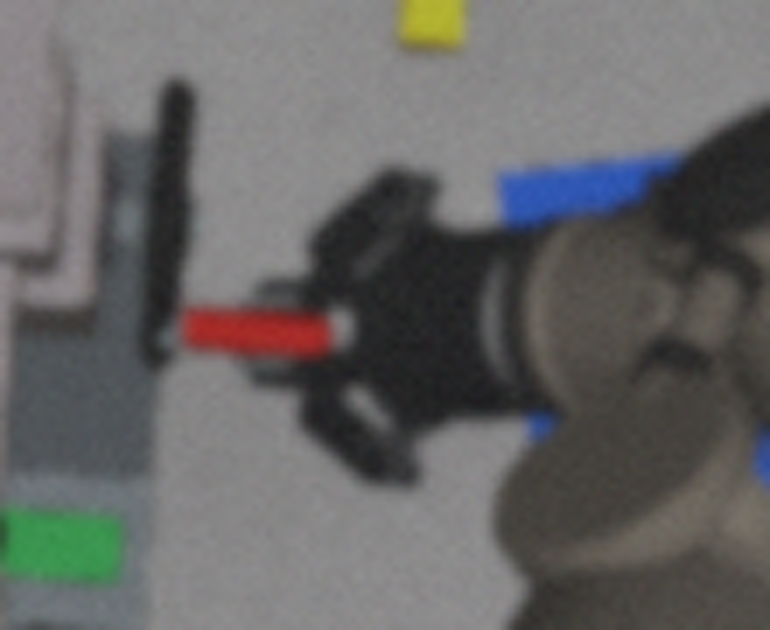

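```bash
cat >> h.py <<'E'
def arc(p0,step,n,fix=(0,0,0),off=.016):
    st=bot.get_state();R=Ro.from_quat(st["tool_rot"])
    print("t",st["t"],"F",st["force"].round(1),"w",round(st["width"],4),"q",st["joints"].round(2),"meas err tool",R.inv().apply(HP(p0,off=off)[0]-st["ee_pos"]).round(4))
    b=HP(p0,off=off)[0]
    for i in range(1,n+1):
        d=R.inv().apply(HP(p0+step*i,off=off)[0]-b)+np.array(fix)*i/n
        print(p0+step*i,(np.round(d*2000)/2000).tolist())
E
python3 - <<'E'
from h import *
arc(28.5,12,8)
E
```

```text
t 12.45 F [ 4.8 -2.7 -0.5] w 0.019 q [-0.57  0.61  1.57  0.57  1.34 -0.74] meas err tool [0.0006 0.0001 0.0014]
40.5 [0.006, 0.0065, -0.0075]
52.5 [0.0105, 0.015, -0.014]
64.5 [0.0145, 0.025, -0.019]
76.5 [0.0165, 0.036, -0.022]
88.5 [0.0175, 0.048, -0.023]
100.5 [0.017, 0.0595, -0.0225]
112.5 [0.015, 0.0705, -0.0195]
124.5 [0.0115, 0.081, -0.015]
```

First a short arc to test the grip.

servo_tool:
  squeeze: 40
  targets:
    - {"hand": 0.95,"x": 0.003,"y": 0.003,"z": -0.004,"ax": 0,"ay": 0,"az": 0}
    - {"hand": 0.95,"x": 0.006,"y": 0.0065,"z": -0.0075,"ax": 0,"ay": 0,"az": 0}
    - {"hand": 0.95,"x": 0.0105,"y": 0.015,"z": -0.014,"ax": 0,"ay": 0,"az": 0}
    - {"hand": 0.95,"x": 0.0145,"y": 0.025,"z": -0.019,"ax": 0,"ay": 0,"az": 0}

```text
t: 12.95
ee_pos: [0.564, -0.0586, 0.152]
tool_rot: [0.697, 0.644, 0.231, -0.214]
force: [3.9, -3.4, -18.8]
width: 0.0186
```

Run:
```python
from h import *
t=snapshot("top")
crop(t,"t17.png",290,140,110,90,7)
arc(64.5,12,8)
```

```text
t 13.0 F [  6.7  -2.5 -14.7] w 0.0189 q [-0.55  0.62  1.47  0.57  1.41 -0.67] meas err tool [ 0.0014 -0.0003  0.0007]
76.5 [0.0025, 0.011, -0.003]
88.5 [0.0035, 0.0225, -0.0045]
100.5 [0.003, 0.0345, -0.0035]
112.5 [0.001, 0.0455, -0.001]
124.5 [-0.0025, 0.056, 0.0035]
136.5 [-0.007, 0.0645, 0.01]
148.5 [-0.0125, 0.072, 0.0175]
160.5 [-0.019, 0.077, 0.0255]
```

View pics/t17.png

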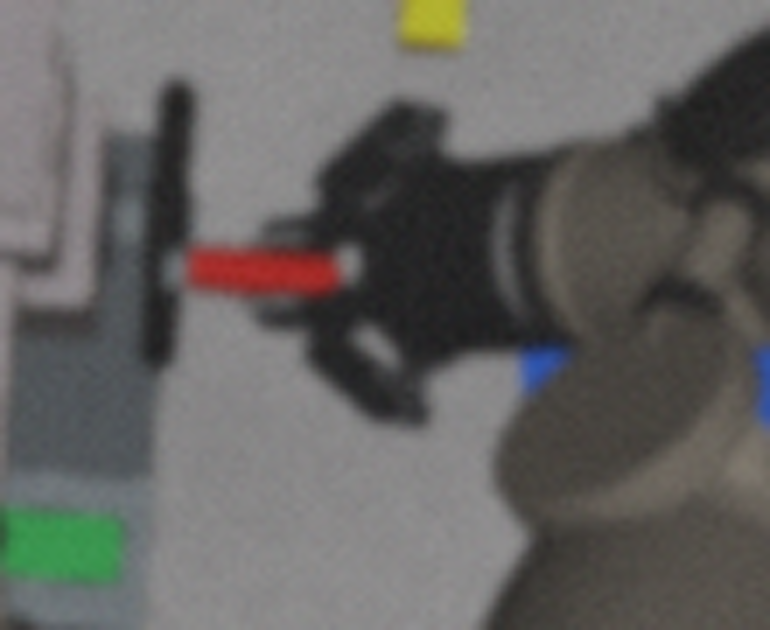

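servo_tool:
  targets:
    - {"hand": 0.95,"x": 0.002,"y": 0.011,"z": -0.002,"ax": 0,"ay": 0,"az": 0}
    - {"hand": 0.95,"x": 0.003,"y": 0.0225,"z": -0.003,"ax": 0,"ay": 0,"az": 0}
    - {"hand": 0.95,"x": 0.0025,"y": 0.0345,"z": -0.0025,"ax": 0,"ay": 0,"az": 0}
    - {"hand": 0.95,"x": 0.001,"y": 0.0455,"z": 0,"ax": 0,"ay": 0,"az": 0}
    - {"hand": 0.95,"x": -0.0025,"y": 0.056,"z": 0.0045,"ax": 0,"ay": 0,"az": 0}

```text
t: 13.62
ee_pos: [0.6186, -0.0633, 0.1478]
tool_rot: [0.697, 0.644, 0.231, -0.215]
force: [-6.8, -10.7, -3.8]
width: 0.0187
```

Run:
```python
from h import *
arc(124.5,12,8)
```

```text
t 13.625 F [ -6.8 -10.7  -3.8] w 0.0187 q [-0.51  0.71  1.31  0.58  1.45 -0.6 ] meas err tool [0.0019 0.0022 0.0007]
136.5 [-0.0045, 0.009, 0.006]
148.5 [-0.01, 0.016, 0.0135]
160.5 [-0.0165, 0.021, 0.022]
172.5 [-0.023, 0.024, 0.031]
184.5 [-0.03, 0.024, 0.0405]
196.5 [-0.037, 0.022, 0.0495]
208.5 [-0.0435, 0.0175, 0.0585]
220.5 [-0.0495, 0.011, 0.066]
```

servo_tool:
  targets:
    - {"hand": 0.95,"x": -0.004,"y": 0.009,"z": 0.006,"ax": 0,"ay": 0,"az": 0}
    - {"hand": 0.95,"x": -0.009,"y": 0.016,"z": 0.0135,"ax": 0,"ay": 0,"az": 0}
    - {"hand": 0.95,"x": -0.0155,"y": 0.021,"z": 0.022,"ax": 0,"ay": 0,"az": 0}
    - {"hand": 0.95,"x": -0.022,"y": 0.024,"z": 0.031,"ax": 0,"ay": 0,"az": 0}
    - {"hand": 0.95,"x": -0.029,"y": 0.024,"z": 0.0405,"ax": 0,"ay": 0,"az": 0}

```text
t: 14.25
ee_pos: [0.6438, -0.0654, 0.0989]
tool_rot: [0.697, 0.644, 0.232, -0.213]
force: [-4.4, -15.6, 2.1]
width: 0.0185
```

Run:
```python
from h import *
arc(184.5,12,8)
t=snapshot("top")
crop(t,"t18.png",290,140,110,90,7)
```

```text
t 14.25 F [ -4.4 -15.6   2.1] w 0.0185 q [-0.5   0.8   1.27  0.59  1.4  -0.62] meas err tool [0.0011 0.001  0.0022]
196.5 [-0.007, -0.002, 0.009]
208.5 [-0.0135, -0.0065, 0.018]
220.5 [-0.019, -0.0135, 0.0255]
232.5 [-0.024, -0.022, 0.032]
244.5 [-0.0275, -0.032, 0.037]
256.5 [-0.03, -0.043, 0.04]
268.5 [-0.031, -0.0545, 0.041]
280.5 [-0.0305, -0.066, 0.0405]
```

View pics/t18.png

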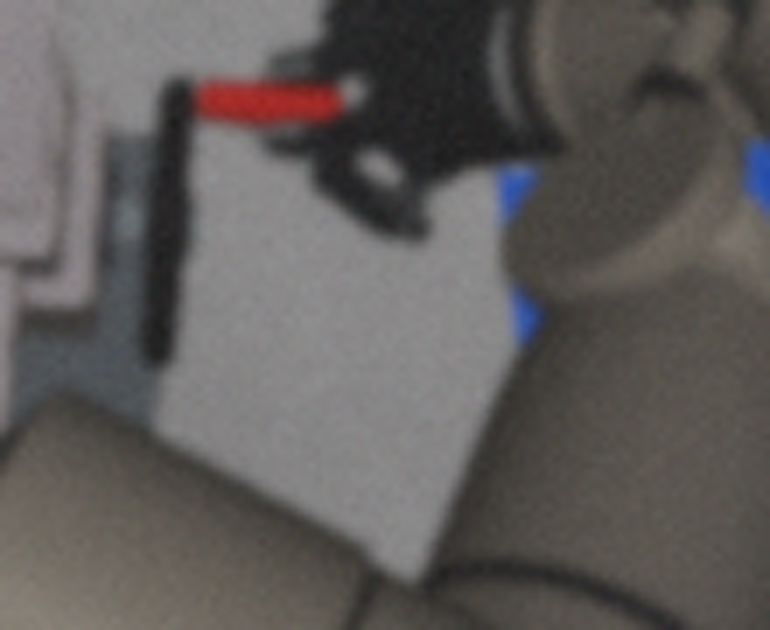

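servo_tool:
  targets:
    - {"hand": 0.95,"x": -0.008,"y": -0.002,"z": 0.0085,"ax": 0,"ay": 0,"az": 0}
    - {"hand": 0.95,"x": -0.015,"y": -0.0065,"z": 0.017,"ax": 0,"ay": 0,"az": 0}
    - {"hand": 0.95,"x": -0.0205,"y": -0.0135,"z": 0.0245,"ax": 0,"ay": 0,"az": 0}
    - {"hand": 0.95,"x": -0.0255,"y": -0.022,"z": 0.031,"ax": 0,"ay": 0,"az": 0}
    - {"hand": 0.95,"x": -0.029,"y": -0.032,"z": 0.036,"ax": 0,"ay": 0,"az": 0}

```text
t: 14.92
ee_pos: [0.6142, -0.063, 0.0518]
tool_rot: [0.697, 0.644, 0.233, -0.211]
force: [8.8, -6.5, -10.0]
width: 0.0191
```

Run:
```python
from h import *
s=snapshot("scene")
crop(s,"s19.png",240,70,180,170,4)
arc(244.5,12,8)
```

```text
t 14.975 F [  6.1  -7.4 -11.5] w 0.0187 q [-0.52  0.81  1.4   0.6   1.29 -0.72] meas err tool [0.0022 0.0011 0.0004]
256.5 [-0.0025, -0.011, 0.003]
268.5 [-0.0035, -0.0225, 0.0045]
280.5 [-0.003, -0.0345, 0.0035]
292.5 [-0.001, -0.0455, 0.001]
304.5 [0.0025, -0.056, -0.004]
316.5 [0.007, -0.0645, -0.01]
328.5 [0.0125, -0.072, -0.0175]
340.5 [0.019, -0.077, -0.026]
```

View pics/s19.png

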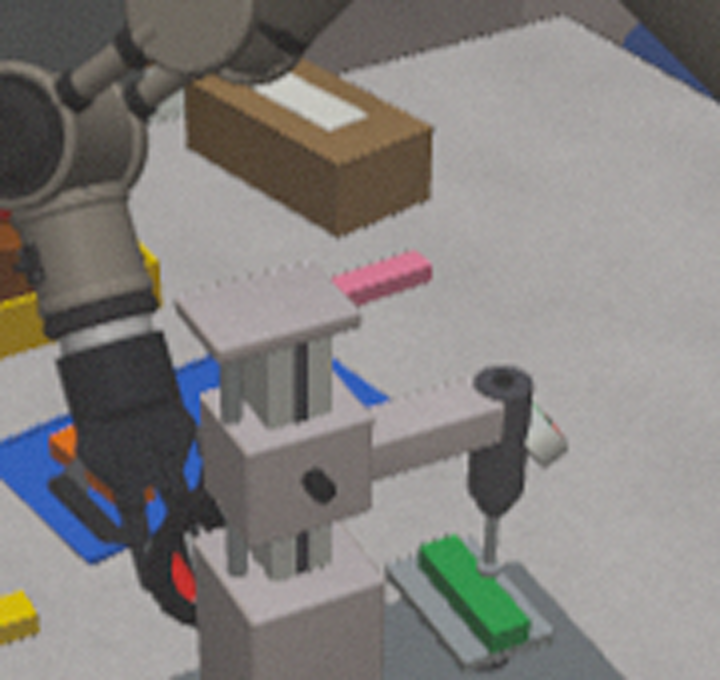

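servo_tool:
  targets:
    - {"hand": 0.95,"x": -0.002,"y": -0.011,"z": 0.003,"ax": 0,"ay": 0,"az": 0}
    - {"hand": 0.95,"x": -0.0035,"y": -0.0225,"z": 0.0045,"ax": 0,"ay": 0,"az": 0}
    - {"hand": 0.95,"x": -0.003,"y": -0.0345,"z": 0.0035,"ax": 0,"ay": 0,"az": 0}
    - {"hand": 0.95,"x": -0.001,"y": -0.0455,"z": 0.001,"ax": 0,"ay": 0,"az": 0}
    - {"hand": 0.95,"x": 0.0025,"y": -0.056,"z": -0.004,"ax": 0,"ay": 0,"az": 0}

```text
t: 15.6
ee_pos: [0.5547, -0.0579, 0.0559]
tool_rot: [0.697, 0.644, 0.231, -0.215]
force: [-1.3, -5.1, -6.7]
width: 0.0185
```

Run:
```python
from h import *
arc(304.5,12,8)
```

```text
t 15.6 F [-1.3 -5.1 -6.7] w 0.0185 q [-0.56  0.73  1.57  0.6   1.24 -0.8 ] meas err tool [0.0012 0.0028 0.0007]
316.5 [0.0045, -0.009, -0.006]
328.5 [0.01, -0.016, -0.0135]
340.5 [0.0165, -0.021, -0.022]
352.5 [0.023, -0.024, -0.031]
364.5 [0.0305, -0.024, -0.0405]
376.5 [0.037, -0.022, -0.0495]
388.5 [0.0435, -0.0175, -0.0585]
400.5 [0.0495, -0.011, -0.066]
```

servo_tool:
  targets:
    - {"hand": 0.95,"x": 0.0045,"y": -0.008,"z": -0.006,"ax": 0,"ay": 0,"az": 0}
    - {"hand": 0.95,"x": 0.01,"y": -0.015,"z": -0.0135,"ax": 0,"ay": 0,"az": 0}
    - {"hand": 0.95,"x": 0.0165,"y": -0.02,"z": -0.022,"ax": 0,"ay": 0,"az": 0}
    - {"hand": 0.95,"x": 0.023,"y": -0.0225,"z": -0.031,"ax": 0,"ay": 0,"az": 0}
    - {"hand": 0.95,"x": 0.0305,"y": -0.0225,"z": -0.0405,"ax": 0,"ay": 0,"az": 0}
    - {"hand": 0.95,"x": 0.037,"y": -0.0205,"z": -0.0495,"ax": 0,"ay": 0,"az": 0}
    - {"hand": 0.95,"x": 0.0435,"y": -0.016,"z": -0.0585,"ax": 0,"ay": 0,"az": 0}

```text
t: 16.48
ee_pos: [0.5403, -0.0566, 0.1305]
tool_rot: [0.697, 0.644, 0.233, -0.214]
force: [4.7, -2.7, -7.7]
width: 0.0187
```

Run:
```python
from h import *
arc(388.5,12,8)
s=snapshot("scene");t=snapshot("top")
crop(s,"s20.png",320,140,90,90,8)
crop(t,"t20.png",290,140,110,90,7)
```

```text
t 16.475 F [ 4.7 -2.7 -7.7] w 0.0187 q [-0.57  0.61  1.57  0.57  1.35 -0.73] meas err tool [ 0.0001 -0.0002  0.002 ]
400.5 [0.006, 0.0065, -0.0075]
412.5 [0.0105, 0.015, -0.014]
424.5 [0.0145, 0.025, -0.019]
436.5 [0.0165, 0.036, -0.022]
448.5 [0.0175, 0.048, -0.0235]
460.5 [0.017, 0.0595, -0.0225]
472.5 [0.015, 0.0705, -0.02]
484.5 [0.012, 0.081, -0.0155]
```

View pics/s20.png

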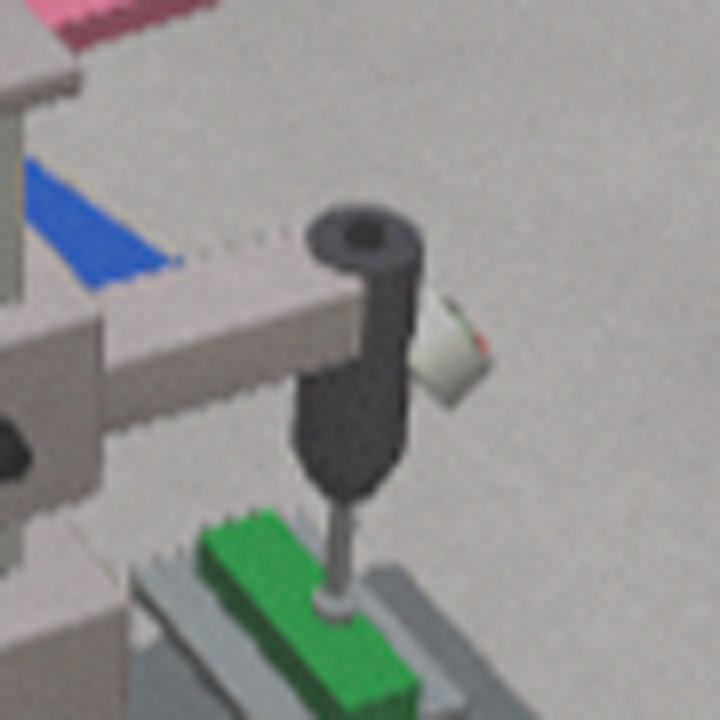

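View pics/t20.png

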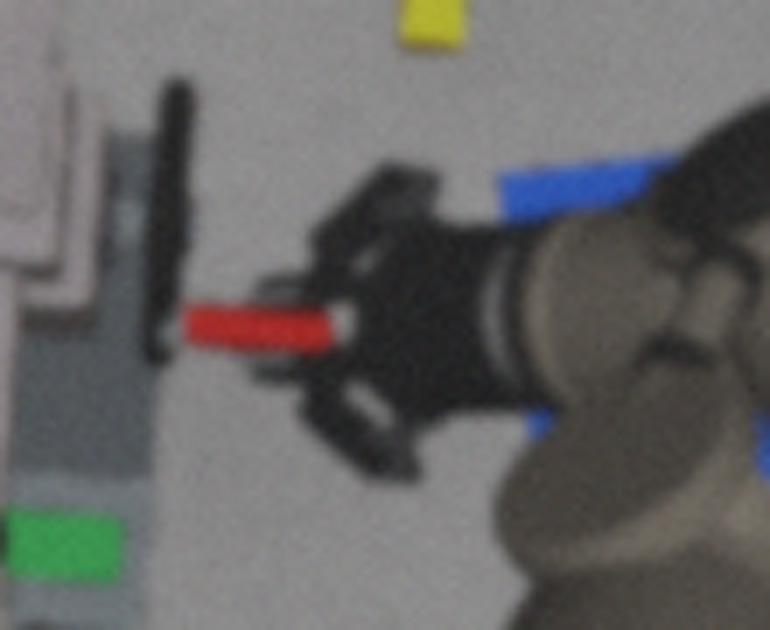

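Run:
```python
from h import *
for z in(.07,.08,.085,.09,.1,.11,.115,.12): print(z,px("scene",St(0,0,z)).round(2),px("scene",St(0,0,z+.15)).round(2))
print((320+337/8-.45,140+605/8-.45),(320+382/9-.45,170+333/9-.45),"barrel now",(320+363/8-.45,140+240/8-.45))
```

```text
0.07 [361.37 220.08] [365.16 174.19]
0.08 [361.61 217.25] [365.44 170.84]
0.085 [361.72 215.83] [365.58 169.15]
0.09 [361.84 214.39] [365.72 167.46]
0.1 [362.08 211.5 ] [366.   164.03]
0.11 [362.32 208.58] [366.29 160.57]
0.115 [362.44 207.11] [366.43 158.82]
0.12 [362.57 205.62] [366.58 157.06]
(361.675, 215.175) (361.99444444444447, 206.55) barrel now (364.925, 169.55)
```

servo_tool:
  targets:
    - {"hand": 0.95,"x": 0.006,"y": 0.0065,"z": -0.0065,"ax": 0,"ay": 0,"az": 0}
    - {"hand": 0.95,"x": 0.0105,"y": 0.015,"z": -0.013,"ax": 0,"ay": 0,"az": 0}
    - {"hand": 0.95,"x": 0.014,"y": 0.025,"z": -0.018,"ax": 0,"ay": 0,"az": 0}
    - {"hand": 0.95,"x": 0.016,"y": 0.036,"z": -0.021,"ax": 0,"ay": 0,"az": 0}
    - {"hand": 0.95,"x": 0.017,"y": 0.048,"z": -0.0225,"ax": 0,"ay": 0,"az": 0}
    - {"hand": 0.95,"x": 0.0165,"y": 0.0595,"z": -0.0215,"ax": 0,"ay": 0,"az": 0}
    - {"hand": 0.95,"x": 0.0145,"y": 0.0705,"z": -0.019,"ax": 0,"ay": 0,"az": 0}
    - {"hand": 0.95,"x": 0.0115,"y": 0.081,"z": -0.0145,"ax": 0,"ay": 0,"az": 0}

```text
t: 17.58
ee_pos: [0.6193, -0.0634, 0.1473]
tool_rot: [0.697, 0.644, 0.231, -0.216]
force: [-7.4, -10.7, -3.4]
width: 0.0188
```

Run:
```python
from h import *
arc(484.5,10,8)
s=snapshot("scene")
crop(s,"s21.png",340,155,50,70,10)
```

```text
t 17.575 F [ -7.4 -10.7  -3.4] w 0.0188 q [-0.51  0.71  1.31  0.58  1.46 -0.6 ] meas err tool [0.0022 0.0014 0.0003]
494.5 [-0.0035, 0.0075, 0.005]
504.5 [-0.008, 0.014, 0.011]
514.5 [-0.013, 0.019, 0.0175]
524.5 [-0.0185, 0.0225, 0.025]
534.5 [-0.0245, 0.024, 0.0325]
544.5 [-0.03, 0.0245, 0.0405]
554.5 [-0.036, 0.0225, 0.048]
564.5 [-0.0415, 0.0195, 0.0555]
```

View pics/s21.png

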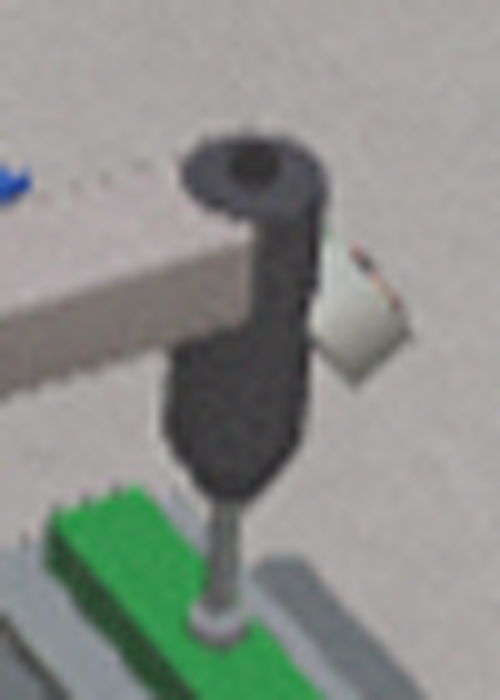

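servo_tool:
  targets:
    - {"hand": 0.95,"x": -0.0035,"y": 0.0075,"z": 0.005,"ax": 0,"ay": 0,"az": 0}
    - {"hand": 0.95,"x": -0.008,"y": 0.014,"z": 0.011,"ax": 0,"ay": 0,"az": 0}
    - {"hand": 0.95,"x": -0.013,"y": 0.019,"z": 0.0175,"ax": 0,"ay": 0,"az": 0}
    - {"hand": 0.95,"x": -0.0185,"y": 0.0225,"z": 0.025,"ax": 0,"ay": 0,"az": 0}
    - {"hand": 0.95,"x": -0.0245,"y": 0.024,"z": 0.0325,"ax": 0,"ay": 0,"az": 0}

```text
t: 18.25
ee_pos: [0.6435, -0.0655, 0.1074]
tool_rot: [0.697, 0.644, 0.231, -0.215]
force: [-7.0, -10.0, 3.2]
width: 0.0187
```

Run:
```python
from h import *
arc(534.5,10,8)
s=snapshot("scene")
crop(s,"s22.png",340,155,50,70,10)
```

```text
t 18.25 F [ -7.  -10.    3.2] w 0.0187 q [-0.5   0.79  1.26  0.59  1.42 -0.61] meas err tool [0.0019 0.0013 0.0012]
544.5 [-0.006, 0.0, 0.008]
554.5 [-0.0115, -0.0015, 0.0155]
564.5 [-0.017, -0.0045, 0.023]
574.5 [-0.0225, -0.0095, 0.0295]
584.5 [-0.027, -0.0155, 0.0355]
594.5 [-0.0305, -0.023, 0.041]
604.5 [-0.0335, -0.0315, 0.045]
614.5 [-0.0355, -0.0405, 0.0475]
```

View pics/s22.png

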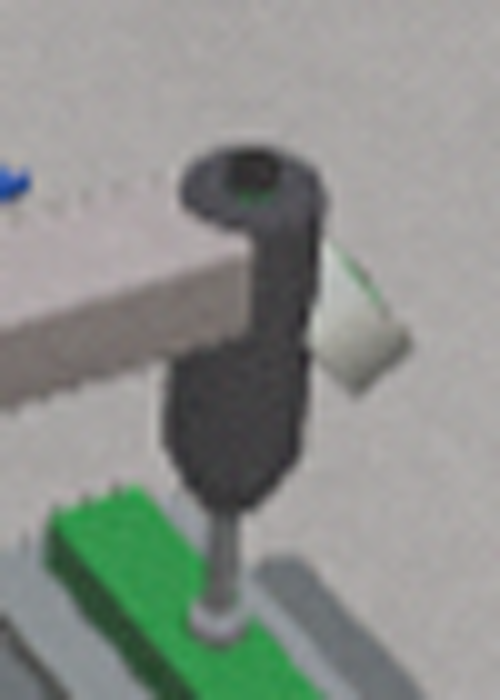

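servo_tool:
  targets:
    - {"hand": 0.95,"x": -0.006,"y": 0,"z": 0.008,"ax": 0,"ay": 0,"az": 0}
    - {"hand": 0.95,"x": -0.012,"y": -0.0015,"z": 0.016,"ax": 0,"ay": 0,"az": 0}
    - {"hand": 0.95,"x": -0.012,"y": -0.0015,"z": 0.016,"ax": 0,"ay": 0,"az": 0}

```text
t: 18.68
ee_pos: [0.6419, -0.0653, 0.0867]
tool_rot: [0.697, 0.644, 0.231, -0.215]
force: [-3.4, -8.5, -3.8]
width: 0.0189
```

Run:
```python
from h import *
arc(554.5,10,3)
s=snapshot("scene");t=snapshot("top")
crop(s,"s23.png",340,155,50,70,10)
crop(t,"t23.png",265,180,60,60,10)
```

```text
t 18.675 F [-3.4 -8.5 -3.8] w 0.0189 q [-0.5   0.81  1.28  0.59  1.38 -0.63] meas err tool [0.0027 0.0013 0.0001]
564.5 [-0.0055, -0.003, 0.0075]
574.5 [-0.0105, -0.008, 0.014]
584.5 [-0.015, -0.014, 0.02]
```

View pics/s23.png

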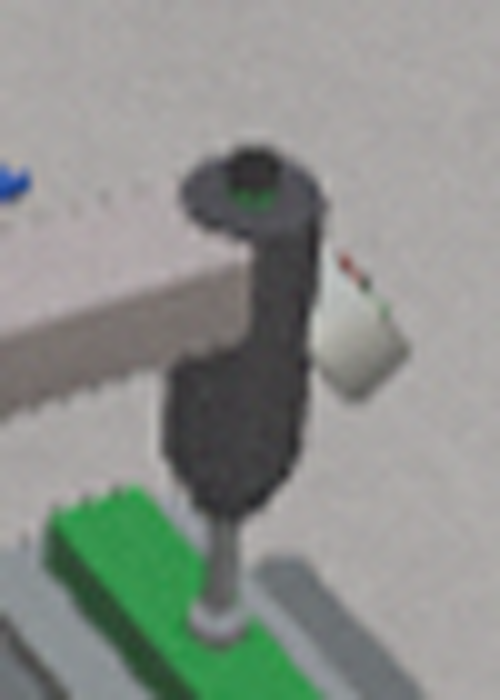

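View pics/t23.png

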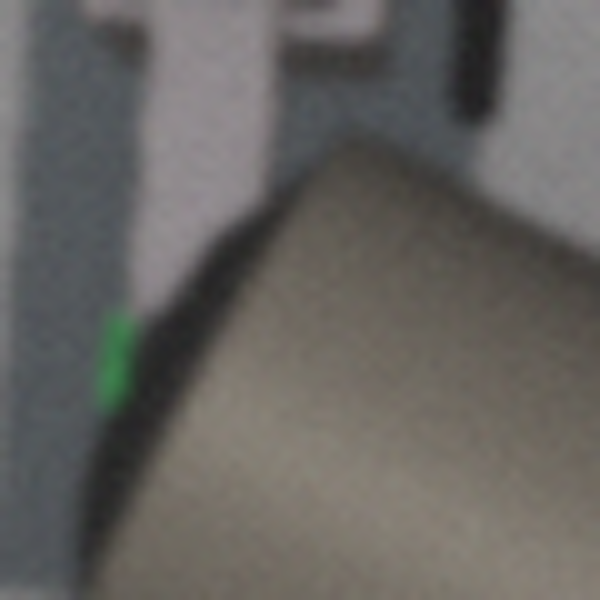

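servo_tool:
  targets:
    - {"hand": 0.8,"x": 0,"y": 0,"z": 0,"ax": 0,"ay": 0,"az": 0}
    - {"hand": 0.6,"x": 0,"y": 0,"z": 0,"ax": 0,"ay": 0,"az": 0}
    - {"hand": 0.45,"x": 0,"y": 0,"z": 0,"ax": 0,"ay": 0,"az": 0}
    - {"hand": 0.45,"x": 0,"y": 0,"z": 0,"ax": 0,"ay": 0,"az": 0}
    - {"hand": 0.45,"x": 0,"y": 0,"z": 0,"ax": 0,"ay": 0,"az": 0}

```text
t: 19.4
ee_pos: [0.6432, -0.0635, 0.0878]
tool_rot: [0.696, 0.644, 0.233, -0.215]
force: [0.4, 1.0, 0.5]
width: 0.0469
```

Run:
```python
from h import *
t=snapshot("top")
crop(t,"t24.png",290,120,110,90,7)
print(bot.get_state()["force"],bot.get_state()["ee_pos"])
```

```text
[-0.14905319  0.92600512  0.24021863] [ 0.64323901 -0.06367909  0.08780528]
```

View pics/t24.png

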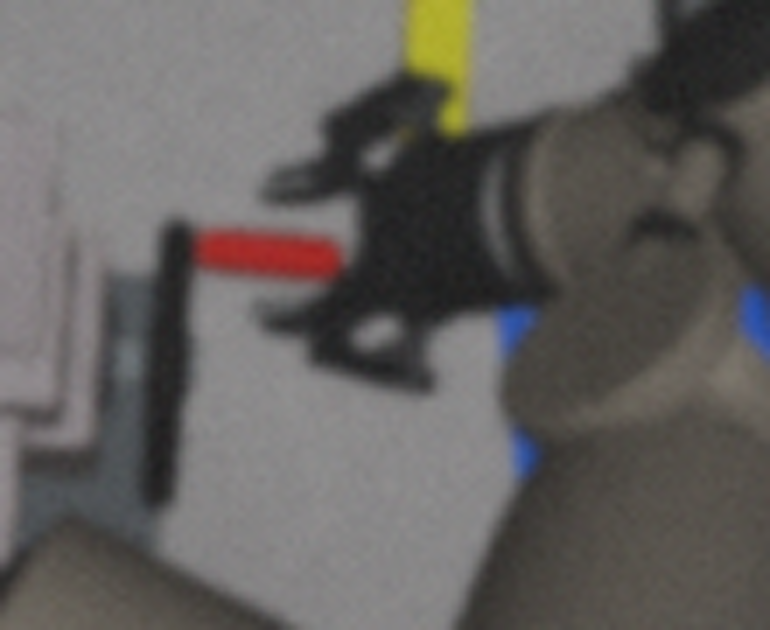

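servo_tool:
  targets:
    - {"hand": 0.45,"x": 0,"y": 0,"z": -0.02,"ax": 0,"ay": 0,"az": 0}
    - {"hand": 0.45,"x": 0,"y": 0,"z": -0.05,"ax": 0,"ay": 0,"az": 0}
    - {"hand": 0.45,"x": 0,"y": 0,"z": -0.09,"ax": 0,"ay": 0,"az": 0}
    - {"hand": 0.45,"x": 0,"y": 0,"z": -0.13,"ax": 0,"ay": 0,"az": 0}
    - {"hand": 0.45,"x": 0,"y": 0,"z": -0.15,"ax": 0,"ay": 0,"az": 0}
    - {"hand": 0.45,"x": 0,"y": 0,"z": -0.15,"ax": 0,"ay": 0,"az": 0}

```text
t: 20.2
ee_pos: [0.6364, -0.1548, 0.2087]
tool_rot: [0.697, 0.644, 0.233, -0.213]
force: [-0.0, 0.4, 0.1]
width: 0.0471
```

Run:
```python
from h import *
s=snapshot("scene");t=snapshot("top")
crop(s,"s25.png",340,155,50,60,10)
crop(t,"t25.png",160,100,270,180,2)
cv2.imwrite("pics/sfull.png",s[:,:,::-1])
print(bot.get_state()["force"],bot.get_state()["ee_pos"],bot.get_state()["t"])
```

```text
[ 1.1464739   0.81000079 -0.98714353] [ 0.63580988 -0.15315225  0.20682718] 20.3
```

View pics/s25.png

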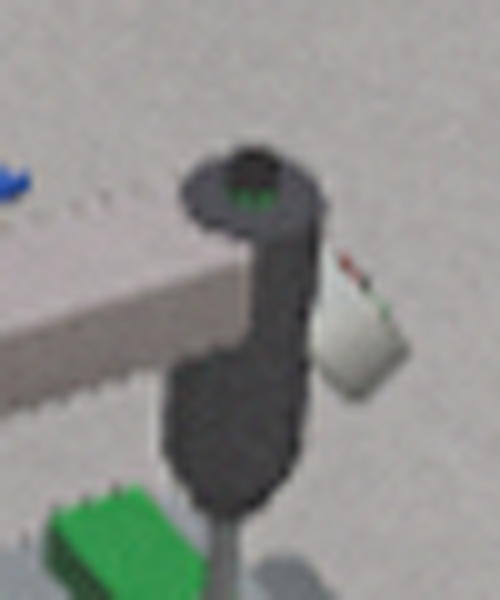

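View pics/sfull.png

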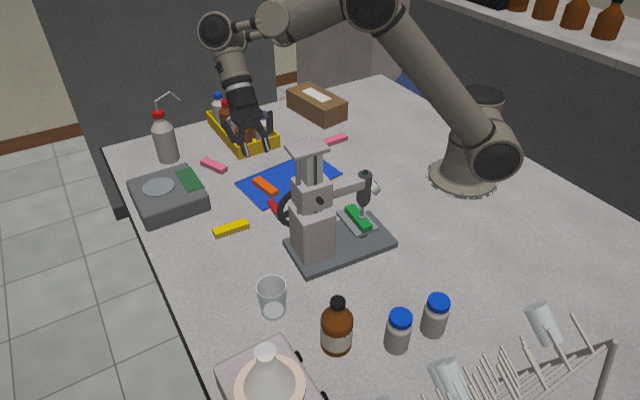

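View pics/t25.png

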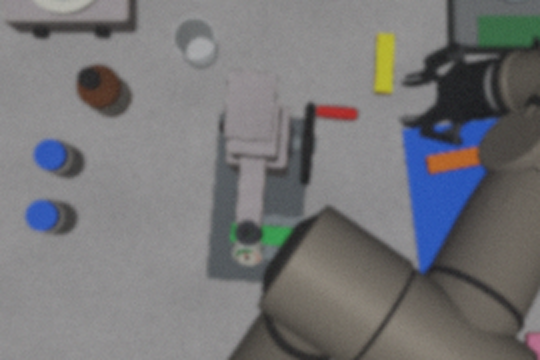

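Run:
```python
from h import *
t=snapshot("top");s=snapshot("scene")
crop(t,"t26.png",268,205,40,35,18)
crop(s,"s26.png",352,162,30,40,18)
a=cv2.imread("pics/top0.png")[:,:,::-1];crop(a,"t26a.png",268,205,40,35,18)
```

```text
(no output)
```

View pics/t26.png

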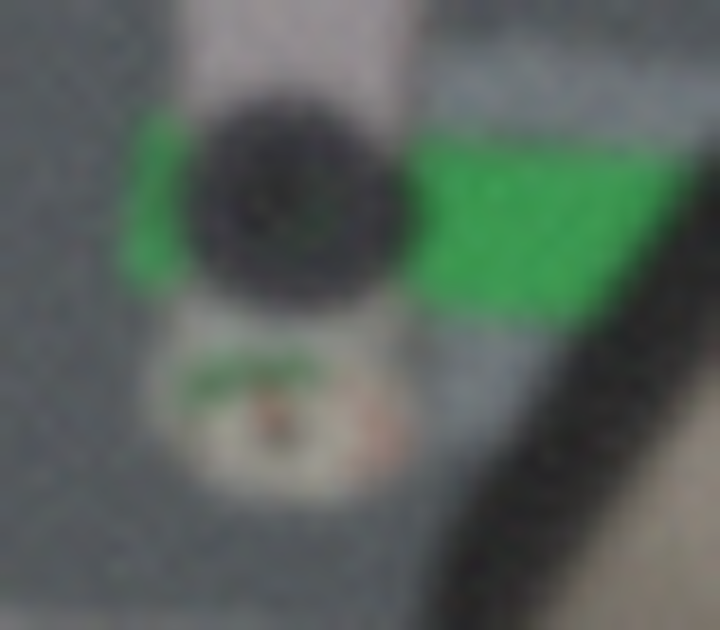

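View pics/s26.png

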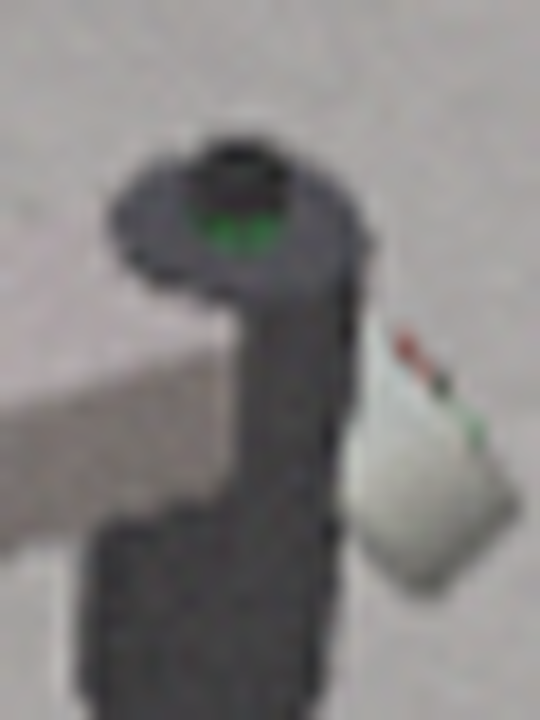

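View pics/t26a.png

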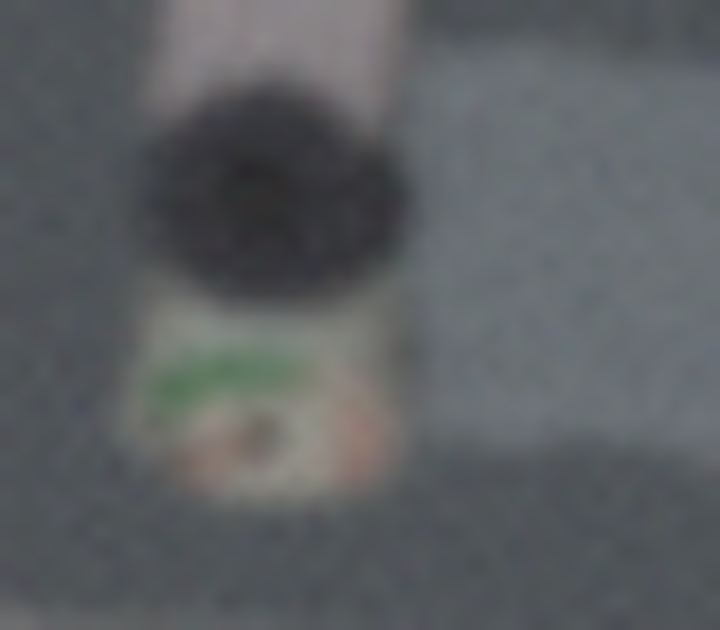

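Run:
```python
from h import *
print(bot.get_state()["qd"].round(3));print(bot.close_job())
```

```text
[ 0.002  0.002 -0.005 -0.     0.003  0.001]
the job is handed in; nothing more can be done
None
```

I laid the green bar flat on the anvil and wound the handwheel clockwise by about 525° (roughly 1.5 turns). I stopped when the foot pressed on the bar with the green ring showing, let go, backed the gripper off and handed the job in at about 20.5 s of the 72 s.

**What the last checks showed:**
- **Rings and dial:** after release the scene camera shows the green ring above the barrel and no red ring. The dial needle sits mid-way in the green sector. I estimate the reading at 6 to 6.5 mm, from wheel angle rather than a direct measurement.
- **Bar position:** the foot lands about 36 mm from the nearer end of the bar. It is within about 2 mm of the centre line, though the two cameras put the bar's centre 2 to 3 mm apart.
- **Robot and forces:** the arm was clear of everything with near-zero force. The largest wrist force I saw was about 22 N, while setting the bar down.
- **Other things on the bench:** those in view at the end, including the jars, amber bottle, beaker, orange bar and yellow bar, look unmoved. The arm hid the grey bar in the last pictures, but nothing went near it after the green bar was picked up.

**What disagreed:** the fingertips stood about 22 mm farther back than the reported tool position implied. My first attempt to grip the bar closed in the air above it without moving it. I allowed for the difference from then on, and the second grip held.

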